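# Stow the weekly pill organizer in the lock drawer

## Robot

A 6-joint arm with a two-finger parallel gripper is mounted at the origin on the work surface. World frame = base frame: x ahead of the robot, y to its left, z up, the work surface at z = 0. Lengths are in mm, angles in rad, forces in N, time in s.
With the tool pointing down it reaches from about 350 to 775 mm from the base axis. Payload 7.3 kg.
Tool frame: the origin (TCP) lies between the finger pads; the fingertips stand 22 mm ahead of it and the grasp point (between the pads) lies 3 mm ahead of it (nose_length is the distance from the TCP to the fingertips, in mm); z points along the fingers, y is the direction in which the jaws open and shut (so a half turn about z gives the same grasp; the last joint's range is limited). The gripper opens to 92 mm and grips with 3 to 60 N. Pads are 19 mm wide; open, the fingers measure 130 mm over their backs; the gripper's body (75 mm by 190 mm) begins 47 mm behind the grasp point.
Start: joints at [0.98, 0.342, 1.524, -0, 1.275, -0.146], TCP at [225.883, 473.94, 248.741] pointing down, gripper open.
Joint ranges: [-2.53, 2.53], [-0.77, 2.02], [0.04, 2.7], [-1, 4.14], [0.28, 2.66], [-3.11, 3.11]. Speed limits (rad/s): [2.57, 2.57, 3.14, 3.14, 3.14, 3.14].

## Interface

Orientations are given as [roll, pitch, yaw] about the fixed x, y, z axes, in that order (R = Rz(yaw) Ry(pitch) Rx(roll)).
In Python, from plant import get_obs, capture, close_job, nose_length gives the robot as it stands.
- The arm moves only by the tool step_arm, never from a script. Its argument "increments" is text: rows parted by semicolons, each of 7 numbers parted by spaces: the turn, a rotation vector about the tool's x, y, z in rad, then the shift along the tool's x, y, z in mm, then the opening, from -1 (shut) to 1 (fully open). A call has 1 to 20 rows; each row is the pose to reach, as a shift and turn from the pose commanded when the call began, along the tool's axes at that moment; what a row does not reach only later rows make up. A row lasts 1/8 s, in which the tool goes at most 62.5 mm and 10.7 degrees, less where a joint would pass 70% of its speed; a pose out of reach is approached as far as the arm can. A call with a gripper value outside its range is refused whole. The fingers move at their own pace and stop on an object; the grip force is fixed at half the most. Time passes only in rows, so rows that repeat a pose let the fingers close. It gives the time, the measured TCP pose, the force and the opening at its end, in the units of the state.
- get_obs(): the state, without advancing time (a new reading comes with each control period).
- capture(name): name is "scene" or "top" or "wrist"; returns a dict with "frame" (480x640x3 uint8, red, green, blue), "K" (3x3 intrinsics, pixels), "extrinsics" (4x4, takes a point from world to camera coordinates); the wrist camera has in their place "tool_from_camera" (4x4, takes a point from camera to tool coordinates, whose origin is the TCP and whose axes are the flange's). Camera axes: x right, y down, z forward; pixel columns grow to the right and rows downward; lengths in mm; the calibration is good to about 2 mm. A picture is of the moment at which its call begins: read the wrist's pose just before it. There is no depth.
- close_job(): hands the job in, once; it reports no verdict.
The state is a dict: "time": time; "joint_positions": joint angles; "dq": joint speeds; "tau": joint torques, N m; "tool_pos": TCP position; "tcp_rot": TCP orientation; "contact_force": force on the tool from outside, world axes, zero at the start; "moment": the same for the moment, N m; "grip_width": finger opening in mm.
Only numpy, scipy, OpenCV 4.12 (cv2) and the standard library are available. Lean on these libraries where they do the work, as an engineer would, in place of code of your own. Each camera call takes 0.05 s, during which the arm holds its last target.

## Task

Swing the chrome latch bar well clear of the drawer's slot, then carry the blue pill organizer level to the drawer, lay it on the loading tongue with its front end started in the slot, and let go of it. Take it again by its finger pull and slide it fully home, then swing the latch bar fully shut behind it. Leave the two brown vials and the pill crusher standing where they are.

Things in the scene. Friction and masses are not known exactly. Their poses are not given: they have to be found in the camera images.
- drawer: Fixed cream enamel lock drawer, 160 deep (x), 255 wide (y), 55 mm tall. Origin: centre of the slot's mouth at worktop level; x points into the slot (away from the robot), y left, z up. Slot 59 mm wide (y +-29.5), floor 8 mm above the worktop, open above between two side lips. Right wall to y -45, 45 mm tall; left compartment y +30 to +210, 55 mm tall, glass rod on it up to 72 mm.
- slot_stop (a point): Foot of the slot's back stop, centre, on the slot floor: drawer x +150, y 0, z 8 mm. Along the whole slot both side lips overhang 9.5 mm inwards, undersides 29 and tops 35 mm above the worktop, leaving a 42 mm wide gap between them.
- tongue_tip (a point): Front end of the dark loading tongue, top centre: drawer x -120, y 0, z 8 mm. The tongue, 44 mm wide, runs from here to the mouth level with the slot floor. Two 45-degree lead-in plates flare the mouth from y +-29.5 at x 0 to y +-37.5 at x -8 mm, tops 28 mm above the worktop.
- latch (a joint): Chrome latch bar on an upright pin, rad: 0 = shut (stop), bar along the drawer's -y across the slot's front; grows to 2.0 as its free end swings out towards the robot; at 1.57 it points along drawer -x. Friction 0.06 N m, no spring, stays where left. Bar 10 mm thick, 18 to 30 mm above the worktop; shut, its slot-side face is at drawer x -36, 4 mm behind the pull of a fully home organizer.
- latch_pivot (a point): The latch's turning axis, fixed on the drawer at drawer x = -41, y = +75 mm; point 24 mm above the worktop.
- latch_knob (a point): Centre of the top of the latch's upright round knob, 14 mm diameter, standing 30 to 68 mm above the worktop (this point at 68 mm), 110 mm from the turning axis, near the bar's free end (bar ends 6 mm beyond). Can be pinched from above or pushed.
- organizer: Loose blue weekly pill organizer: flat slab 150 (x) by 56 (y) by 18 mm (z), about 0.22 kg, finger pull at its rear (-x) end. Origin: centre of the slab's underside; x points to the front end, which enters the slot first; z up. Centre of mass 5 mm behind it. Starts flat on the worktop. Fully home: front on the back stop, origin at drawer x +75, y 0, z 8 mm; only the pull stands out.
- pull_top (a point): Top centre of the organizer's finger pull, a block 32 long (organizer x -75 to -107), 24 wide (y) and 40 mm tall from the underside: this point at organizer x -91, y 0, z 40 mm.
- vial_a: Brown glass vial, white cap, 34 mm diameter, 66 mm tall, standing; origin under its centre. Bystander.
- vial_b: Second brown glass vial, same as vial_a. Bystander.
- crusher: Steel pill crusher, 42 mm diameter, 74 mm tall with a cross bar on top, standing; origin under its centre. Bystander.
Mind the look-alikes: they are no part of the job. There is more than one size of the organizer; the one meant has the size given above.

How it is judged (in metres and radians):
On the way, in this order (a step that is already met when the one before it is completed fails the run):
1. the latch bar is swung out clear of the slot (joint above 1.2 rad) (value of joint latch above 1.2 rad), for 0.2 s.
2. the organizer lies flat on the tongue, pull outwards, with its front end 7 to 130 mm inside the slot, and the fingers have let go of it (x of organizer in the frame of drawer between -0.068 and 0.055 m and y of organizer in the frame of drawer between -0.008 and 0.008 m and z of organizer in the frame of drawer between 0.004 and 0.013 m and angle between organizer's own z axis and vertical below 0.08 rad and contact force between the fingers and organizer below 0.1 N and x of pull_top in the frame of drawer below -0.02 m), for 0.2 s.
3. the organizer is slid home (within 4 mm of the back stop) (x of organizer in the frame of drawer above 0.071 m), for 0.2 s.
4. the latch bar is shut (below 0.1 rad) behind the organizer (value of joint latch below 0.1 rad and x of organizer in the frame of drawer above 0.071 m), for 0.2 s.
At the end, for the whole second after the job is handed in: The organizer lies flat, at rest, fully in the slot (front within 4 mm of the back stop, lined up to 0.06 rad, finger pull outwards), the latch bar is shut (within 0.1 rad of its stop), and the vials and crusher stand within 20 mm of where they were (all of step 4 and x of organizer in the frame of drawer below 0.079 m and y of organizer in the frame of drawer between -0.005 and 0.005 m and z of organizer in the frame of drawer between 0.004 and 0.013 m and angle between the x axis of organizer and the x axis of drawer, either way round below 0.06 rad and angle between organizer's own z axis and vertical below 0.06 rad and linear speed of organizer below 0.02 m/s and angle between each of vial_a, vial_b, crusher's own z axis and vertical below 0.1 rad and distance of each of vial_a, vial_b, crusher from where it was at the start of the episode below 0.02 m); the robot touches nothing.
It fails at once if the organizer is tipped more than 0.5 rad from level (angle between organizer's own z axis and vertical above 0.5 rad).
It fails at once if a vial or the crusher is moved more than 20 mm or tilted more than 0.3 rad (distance of any of vial_a, vial_b, crusher from where it was at the start of the episode above 0.02 m or angle between any of vial_a, vial_b, crusher's own z axis and vertical above 0.3 rad).
It also fails if it takes over 72 s, if anything falls off the work surface, if the arm or the gripper's body presses on something with over 40 N, if the wrist force passes 120 N, or if a joint passes its speed limit or range.

## Working session

There is one attempt and no reset: what is moved stays moved. The work goes in short steps, Python scripts to look and compute and a tool call to move; the robot and the scene stay as the last step left them, time stands still between calls to the robot, and variables do not carry over. Pictures are saved under pics/ and viewed, and the job is handed in when it is done.

Besides the shell and the picture viewer there is one more tool, called after ">>>" as a command line: name --argument value ..., lists and objects as JSON in quotes. step_arm: Moves the arm, as the interface text tells. Its arguments: {"type":"object","properties":{"increments":{"type":"string"}},"required":["increments"]}

```bash
ls && mkdir -p pics
python3 - <<'E'
from plant import get_obs, capture, nose_length
import cv2
print(get_obs(), nose_length)
for n in ("scene","top","wrist"):
    c=capture(n)
    cv2.imwrite(f"pics/{n}0.png",c["frame"][:,:,::-1])
    print(n,{k:v.round(3).tolist() for k,v in c.items() if k!="frame"})
E
```

```text
pics
{'time': 0.0, 'joint_positions': array([ 9.79990617e-01,  3.42751037e-01,  1.52500529e+00,  8.29619231e-06,
        1.27536730e+00, -1.46002191e-01]), 'dq': array([ 0.00016607, -0.00059339, -0.00043499, -0.00190552, -0.00037306,
       -0.0036362 ]), 'tau': array([-4.10248185e-05, -4.31236124e+01, -2.44217938e+01,  7.16508483e-02,
        5.60653768e-02, -1.59213514e-04]), 'tool_pos': array([225.67425991, 473.6242017 , 248.03431945]), 'tcp_rot': array([-3.14007912e+00, -2.30581856e-04,  2.69678654e+00]), 'contact_force': array([0.22665976, 0.72818326, 0.44062623]), 'moment': array([0.06309827, 0.03202138, 0.00446424]), 'grip_width': 91.93540603404122} 22.0
scene {'K': [[458.286, 0.0, 318.921], [0.0, 458.286, 238.454], [0.0, 0.0, 1.0]], 'extrinsics': [[0.748, 0.664, 0.012, -360.754], [0.463, -0.509, -0.726, -291.777], [-0.475, 0.548, -0.688, 1198.443], [0.0, 0.0, 0.0, 1.0]]}
top {'K': [[589.233, 0.0, 322.311], [0.0, 589.233, 237.953], [0.0, 0.0, 1.0]], 'extrinsics': [[0.098, -0.995, -0.006, -156.952], [-0.972, -0.094, -0.215, 590.634], [0.213, 0.027, -0.977, 974.934], [0.0, 0.0, 0.0, 1.0]]}
wrist {'K': [[419.559, 0.0, 319.339], [0.0, 419.559, 236.033], [0.0, 0.0, 1.0]], 'tool_from_camera': [[0.002, -0.957, -0.29, 78.314], [1.0, 0.001, 0.001, 1.084], [-0.001, -0.29, 0.957, -135.285], [0.0, 0.0, 0.0, 1.0]]}
```

View pics/scene0.png

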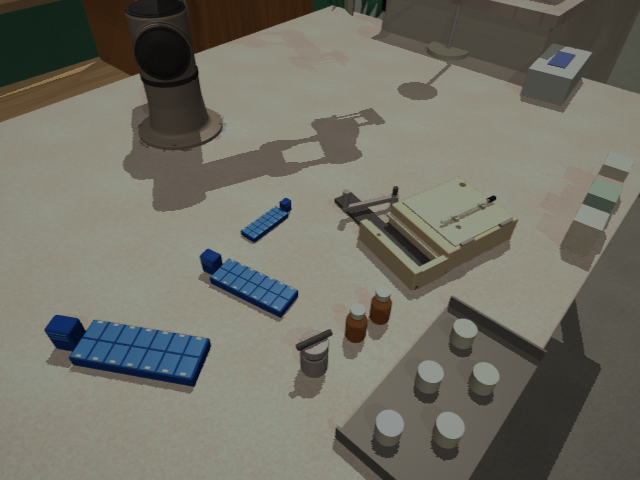

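View pics/top0.png

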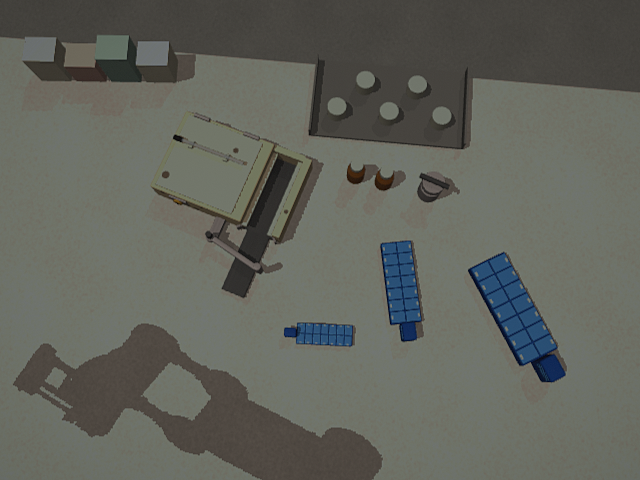

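View pics/wrist0.png

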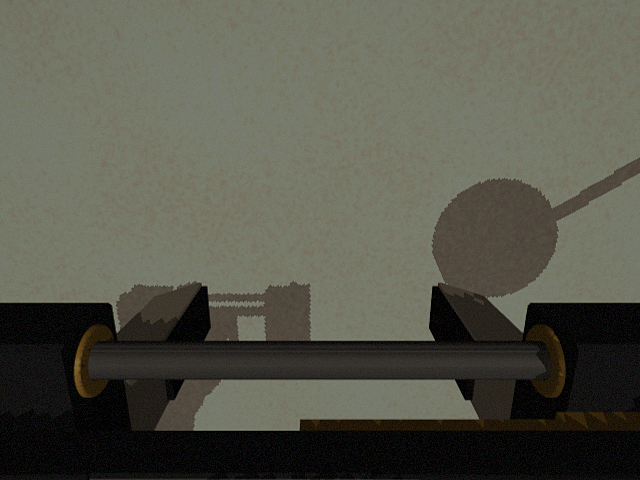

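The top view shows the drawer at about (235,180). The latch bar runs from its pivot near (210,235) to the knob near (275,265), with the tongue tip near (235,292). There are three blue organizers, and the middle one (400,290) is probably the right size. Next I'll measure.

```bash
cat > h.py <<'E'
import numpy as np, cv2
from plant import get_obs, capture
from scipy.spatial.transform import Rotation as R
def cam(name):
    if name=="wrist":
        o=get_obs(); c=capture(name)
        T=np.eye(4); T[:3,:3]=R.from_euler('xyz',o['tcp_rot']).as_matrix(); T[:3,3]=o['tool_pos']
        E=np.linalg.inv(T@c['tool_from_camera'])
    else:
        c=capture(name); E=c['extrinsics']
    return c['frame'],c['K'],E
def onplane(uv,z,K,E):
    uv=np.atleast_2d(np.array(uv,float)); 
    d=np.c_[uv,np.ones(len(uv))]@np.linalg.inv(K).T@E[:3,:3]
    o=-E[:3,:3].T@E[:3,3]
    t=(z-o[2])/d[:,2]
    return o+d*t[:,None]
def proj(P,K,E):
    P=np.atleast_2d(P); c=P@E[:3,:3].T+E[:3,3]; p=c@K.T; return p[:,:2]/p[:,2:]
E
python3 - <<'E'
from h import *
for n in ("top","scene"):
    f,K,E=cam(n)
    hsv=cv2.cvtColor(f,cv2.COLOR_RGB2HSV)
    m=((hsv[...,0]>100)&(hsv[...,0]<125)&(hsv[...,1]>140)&(hsv[...,2]>35)).astype(np.uint8)
    # light slab vs dark pull
    cs,_=cv2.findContours(m,cv2.RETR_EXTERNAL,cv2.CHAIN_APPROX_NONE)
    for c in cs:
        if cv2.contourArea(c)<100: continue
        r=cv2.minAreaRect(c); b=cv2.boxPoints(r)
        P=onplane(b,18,K,E)
        print(n,cv2.contourArea(c),np.round(r[0]),b.round().tolist(),P[:,:2].round().tolist(),np.linalg.norm(np.diff(P,axis=0),axis=1).round())
    if n=="top":
        cv2.imwrite("pics/topA.png",cv2.resize(f[100:310,140:330,::-1],None,fx=3.8,fy=2.8*3.8/2.8*0.75,interpolation=3)) if 0 else cv2.imwrite("pics/topA.png",cv2.resize(f[105:305,145:325,::-1],None,fx=3,fy=3,interpolation=cv2.INTER_CUBIC))
        cv2.imwrite("pics/topB.png",cv2.resize(f[230:350,340:460,::-1],None,fx=5,fy=5,interpolation=cv2.INTER_CUBIC))
    else:
        cv2.imwrite("pics/scA.png",cv2.resize(f[170:310,320:520,::-1],None,fx=4,fy=4,interpolation=cv2.INTER_CUBIC))
E
```

```text
top 1018.0 [318. 334.] [[283.0, 342.0], [284.0, 322.0], [352.0, 325.0], [351.0, 345.0]] [[418.0, -47.0], [454.0, -45.0], [460.0, -166.0], [424.0, -168.0]] [ 36. 121.  36.]
top 4718.5 [519. 321.] [[467.0, 270.0], [504.0, 250.0], [570.0, 372.0], [534.0, 392.0]] [[579.0, -366.0], [623.0, -430.0], [416.0, -553.0], [376.0, -490.0]] [ 78. 240.  74.]
top 2472.0 [401. 291.] [[380.0, 244.0], [411.0, 240.0], [423.0, 338.0], [392.0, 342.0]] [[613.0, -204.0], [625.0, -260.0], [449.0, -293.0], [436.0, -239.0]] [ 57. 180.  55.]
scene 6485.5 [125. 350.] [[40.0, 360.0], [48.0, 312.0], [210.0, 339.0], [202.0, 387.0]] [[429.0, -560.0], [351.0, -511.0], [586.0, -369.0], [641.0, -428.0]] [ 92. 275.  81.]
scene 2428.0 [245. 283.] [[191.0, 275.0], [204.0, 247.0], [299.0, 291.0], [285.0, 319.0]] [[457.0, -308.0], [418.0, -248.0], [622.0, -209.0], [646.0, -265.0]] [ 71. 207.  61.]
scene 770.0 [268. 221.] [[240.0, 231.0], [287.0, 197.0], [297.0, 210.0], [250.0, 245.0]] [[435.0, -176.0], [426.0, -39.0], [471.0, -56.0], [477.0, -188.0]] [138.  49. 132.]
```

View pics/topA.png

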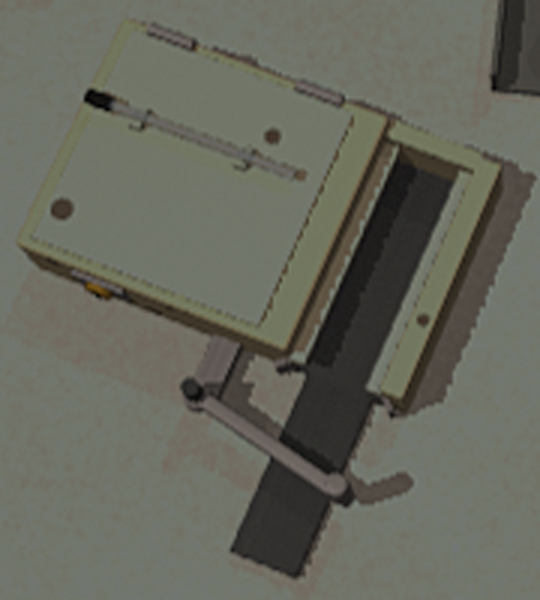

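View pics/topB.png

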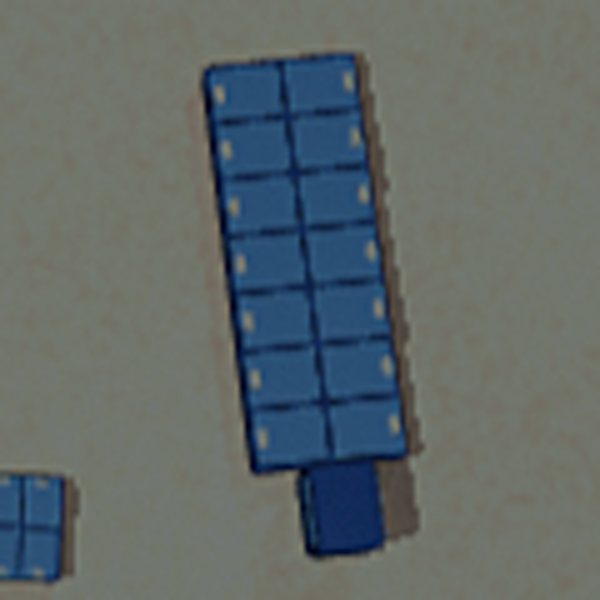

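View pics/scA.png

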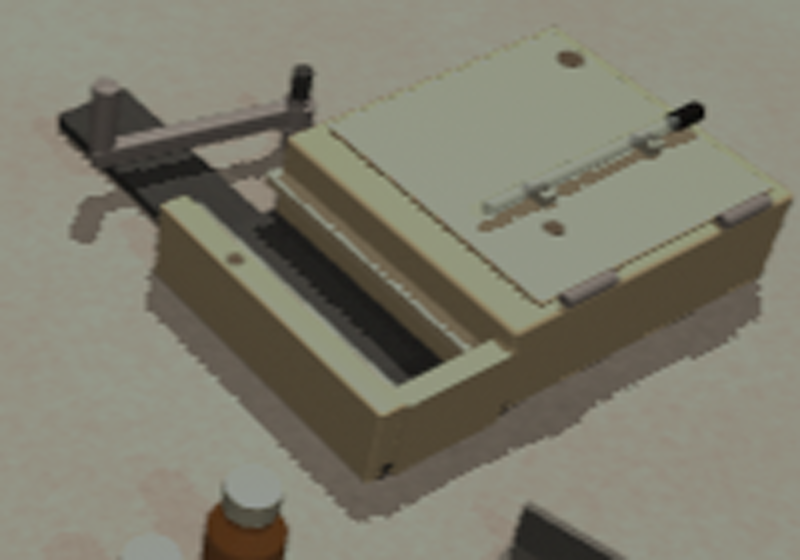

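Top crop: organizer slab corners are at about (381,243), (412,241), (421,321) and (391,325), with the pull at the bottom. The drawer corners and tongue tip are visible too.

Run:
```python
from h import *
f,K,E=cam("top")
g=lambda p,s,ox,oy:[((x+.5)/s-.5+ox,(y+.5)/s-.5+oy) for x,y in p]
org=g([(205,67),(360,55),(407,457),(253,473)],5,340,230)
P=onplane(org,18,K,E); print("org",P.round(1).tolist(),np.linalg.norm(np.roll(P,-1,0)-P,axis=1).round(1)); print(P.mean(0), np.degrees(np.arctan2(*(P[0]+P[1]-P[2]-P[3])[[1,0]])))
pl=g([(300,465),(372,462),(384,545),(318,556)],5,340,230); print("pull40",onplane(pl,40,K,E).round(1).tolist())
tt=onplane(g([(232,550),(300,577)],3,145,105),8,K,E); print("tongue",tt.round(1).tolist(),tt.mean(0))
lc=onplane(g([(288,357),(18,243),(128,22),(390,115)],3,145,105),55,K,E); print("left",lc.round(1).tolist(),np.linalg.norm(np.roll(lc,-1,0)-lc,axis=1).round(1))
rw=onplane(g([(400,403),(382,395),(472,172),(500,165)],3,145,105),45,K,E); print("right",rw.round(1).tolist())
kn=onplane(g([(340,484)],3,145,105),68,K,E); pv=onplane(g([(192,388)],3,145,105),[45],K,E);print("knob",kn,"pivot",pv)
for nm,a,b in (("left fr",lc[1],lc[0]),("left back",lc[2],lc[3]),):
    d=b-a; print(nm,np.degrees(np.arctan2(d[0],-d[1])))  # -y dir -> yaw
for nm,a,b in (("ledge",lc[1],lc[2]),("redge",lc[0],lc[3]),("rwall",rw[0],rw[3])):
    d=b-a; print(nm,np.degrees(np.arctan2(d[1],d[0])))
```

```text
org [[613.9, -205.2, 18.0], [623.9, -261.5, 18.0], [479.0, -287.8, 18.0], [468.0, -233.5, 18.0]] [ 57.2 147.3  55.4 148.7]
[ 546.19967059 -247.01031319   18.        ] 10.638817225237625
pull40 [[470.6, -247.5, 40.0], [474.0, -272.4, 40.0], [445.9, -278.4, 40.0], [439.9, -255.9, 40.0]]
tongue [[504.4, 75.9, 8.0], [492.0, 32.6, 8.0]] [498.21282291  54.25796837   8.        ]
left [[616.9, 49.3, 55.0], [671.7, 221.2, 55.0], [820.4, 175.9, 55.0], [774.9, 6.3, 55.0]] [180.4 155.5 175.6 163.7]
right [[597.6, -19.4, 45.0], [601.4, -8.1, 45.0], [746.5, -47.0, 45.0], [752.7, -63.7, 45.0]]
knob [[541.68576339   7.37892796  68.        ]] pivot [[594.68431034 105.92857103  45.        ]]
left fr -17.668535516674606
left back -15.023050417952994
ledge -16.94105846555112
redge -15.213284076314162
rwall -15.936542304601405
```

```bash
cat > fit.py <<'E'
from h import *
def rigid(src,dst):
    a=src-src.mean(0); b=dst-dst.mean(0)
    th=np.arctan2((a[:,0]*b[:,1]-a[:,1]*b[:,0]).sum(),(a*b).sum())
    M=np.array([[np.cos(th),-np.sin(th)],[np.sin(th),np.cos(th)]])
    t=dst.mean(0)-M@src.mean(0)
    return th,t,M,(src@M.T+t-dst)
E
python3 - <<'E'
from fit import *
src=np.array([(-120,22),(-120,-22),(0,30),(0,210),(160,210),(160,30),(0,-45),(160,-45)],float)
dst=np.array([(504.4,75.9),(492,32.6),(616.9,49.3),(671.7,221.2),(820.4,175.9),(774.9,6.3),(597.6,-19.4),(752.7,-63.7)])
th,t,M,r=rigid(src,dst); print(np.degrees(th),t,r.round(1).tolist())
k=np.array([541.7,7.4]); kd=M.T@(k-t); print("knob in drawer",kd,np.hypot(*(kd-[-41,75])), "angle", np.arctan2(-(kd[0]+41),-(kd[1]-75)))
fs=src=np.array([(75,28),(75,-28),(-75,-28),(-75,28)],float)
dst=np.array([(613.9,-205.2),(623.9,-261.5),(479,-287.8),(468,-233.5)])
th2,t2,M2,r=rigid(src,dst); print("org",np.degrees(th2),t2,r.round(1).tolist(), "pull",M2@[-91,0]+t2)
# scene check
f,K,E=cam("scene")
for n,p,z in (("pullA",[-107,12],40),("FL",[75,28],18),("FR",[75,-28],18)):
    print(n,proj(np.r_[M2@p+t2,z],K,E))
for n,p,z in (("tipL",[-120,22],8),("tipR",[-120,-22],8),("comp fl",(0,210),55),("comp br",(160,30),55),("wall fr",(0,-45),45),("knob",kd,68)):
    q=proj(np.r_[M@p+t,z],K,E)[0]; print(n,q,((q-[320,170])*4).round())
E
```

```text
-16.1659718601845 [611.43821285  21.29273558] [[-2.1, -0.1], [-1.9, 1.0], [2.9, 0.8], [-1.8, 1.8], [3.2, 2.5], [-1.4, -0.7], [1.3, -2.5], [-0.1, -2.8]]
knob in drawer [-63.11268316 -32.75997035] 110.00537244282543 angle 0.2023935264118725
org 10.648486637052843 [ 546.2 -247. ] [[0.8, -0.4], [1.2, 0.8], [-1.3, -0.6], [-0.7, 0.2]] pull [ 456.76708114 -263.81526166]
pullA [[206.80817761 245.25065257]]
FL [[297.13362306 288.01601565]]
FR [[278.42931283 310.50683022]]
tipL [349.02756183 190.74908987] [116.  83.]
tipR [332.13268795 197.32707397] [ 49. 109.]
comp fl [456.25680938 174.25571784] [545.  17.]
comp br [446.8493578  252.03029921] [507. 328.]
wall fr [357.46747191 219.51361002] [150. 198.]
knob [344.51897673 190.44289368] [98. 82.]
```

Both fits check out: the knob lies 110.0 mm from the pivot (θ≈0.20), and the middle organizer measures 150×56. I'll move to a hover over the drawer front and take a closer wrist view.

>>> step_arm --increments "0 0 0.17 -55 -29.5 0 -0.4; 0 0 0.34 -110 -59 0 -0.4; 0 0 0.51 -165 -88.5 0 -0.4; 0 0 0.68 -220 -118 0 -0.4; 0 0 0.85 -275 -147.5 0 -0.4; 0 0 1.02 -330 -177 0 -0.4; 0 0 1.19 -385 -206 0 -0.4; 0 0 1.36 -440 -236 0 -0.4; 0 0 1.53 -497 -266 0 -0.4; 0 0 1.61 -497 -266 0 -0.4; 0 0 1.61 -497 -266 0 -0.4; 0 0 1.61 -497 -266 0 -0.4"

```text
time: 1.85
tool_pos: [559.7, 20.6, 248.7]
tcp_rot: [-3.141, -0.0, 1.089]
contact_force: [-0.6, 0.3, -0.2]
grip_width: 27.5
```

Run:
```python
from h import *
f,K,E=cam("wrist"); np.savez("w1.npz",f=f,K=K,E=E)
print(get_obs()['tool_pos'],get_obs()['tcp_rot'])
cv2.imwrite("pics/w1.png",f[:,:,::-1])
```

```text
[559.69378524  20.73612551 248.88403591] [-3.14155232e+00 -1.58693033e-04  1.08924403e+00]
```

View pics/w1.png

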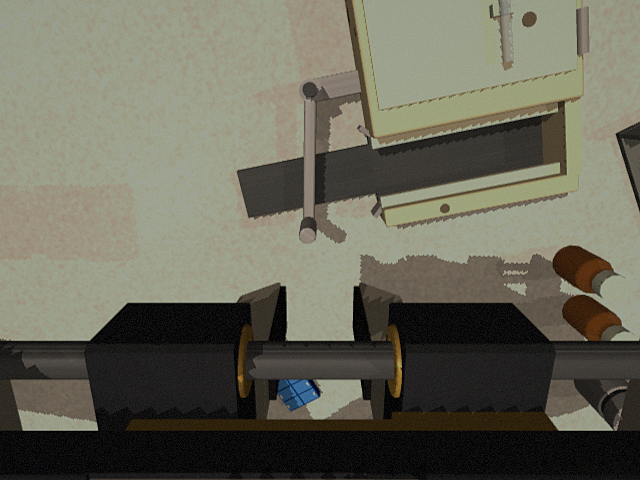

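Wrist view: knob top at (308,236), latch pivot (310,89), tongue tip between (238,171) and (248,216), slot mouth near x≈375. I'll zoom in for sharper corner positions.

Run:
```python
import numpy as np,cv2
f=np.load("w1.npz")["f"]
cv2.imwrite("pics/w1a.png",cv2.resize(f[60:260,225:425,::-1],None,fx=3,fy=3,interpolation=cv2.INTER_CUBIC)*1)
cv2.imwrite("pics/w1b.png",cv2.resize(f[0:230,340:600,::-1],None,fx=2.6,fy=2.6,interpolation=cv2.INTER_CUBIC))
```

```text
(no output)
```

View pics/w1a.png

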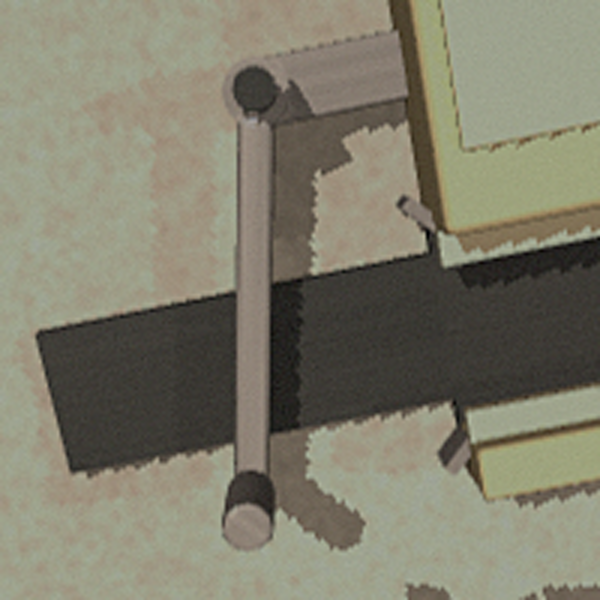

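View pics/w1b.png

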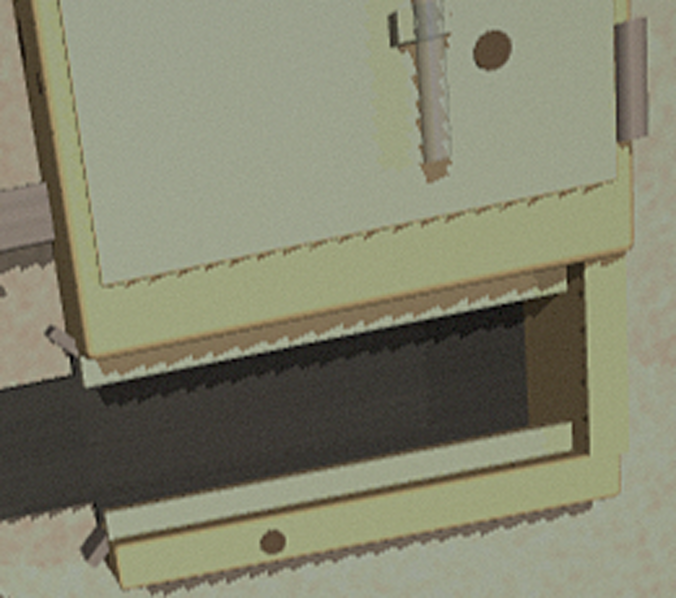

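Run:
```python
from fit import *
d=np.load("w1.npz");K,E=d["K"],d["E"]
g=lambda p,s,ox,oy:[((x+.5)/s-.5+ox,(y+.5)/s-.5+oy) for x,y in p]
L=[((-120,22),8,'a',(37,333)),((-120,-22),8,'a',(75,473)),((0,30),55,'b',(92,357)),((160,30),55,'b',(632,248)),((0,-45),45,'b',(121,588)),((160,-45),45,'b',(618,497)),((0,21),35,'b',(88,388)),((0,-21),35,'b',(106,514))]
src=np.array([l[0] for l in L],float)
dst=np.array([onplane(g([l[3]],3 if l[2]=='a' else 2.6,225 if l[2]=='a' else 340,60 if l[2]=='a' else 0),l[1],K,E)[0,:2] for l in L])
th,t,M,r=rigid(src,dst); print(th,np.degrees(th),t,(r@M).round(1).tolist())
k=onplane(g([(247,527)],3,225,60),68,K,E)[0,:2]; kd=M.T@(k-t); print("knob",k,kd,np.hypot(*(kd-[-41,75])),np.arctan2(-(kd[0]+41),-(kd[1]-75)))
print("pivot",M@[-41,75]+t)
for a in (0,.2,1.57,1.95): print(a,M@(np.array([-41,75])+110*np.array([-np.sin(a),-np.cos(a)]))+t)
```

```text
-0.2822941496626533 -16.174263356904447 [615.41089811  24.49066635] [[-0.9, 0.2], [-1.6, 0.2], [-1.3, -0.6], [2.5, -0.3], [-0.0, -1.2], [2.3, 0.2], [-0.8, 1.3], [-0.1, 0.2]]
knob [544.28076018  11.49172171] [-64.69374701 -32.29842384] 109.88332633562905 0.21733328359352233
pivot [596.92570219 107.94303319]
0 [566.28413251   2.29695325]
0.2 [545.90628785  10.49038131]
1.57 [491.25525505 138.50046437]
1.95 [510.12767162 175.51597074]
```

>>> step_arm --increments "0 0 0.015 -15 -10 50 0; 0 0 0.015 -15 -10 95 0; 0 0 0.015 -15 -10 135 0; 0 0 0.015 -15 -10 165 0; 0 0 0.015 -15 -10 177 0; 0 0 0.015 -15 -10 177 0; 0 0 0.015 -15 -10 177 -1; 0 0 0.015 -15 -10 177 -1; 0 0 0.015 -15 -10 177 -1; 0 0 0.015 -15 -10 177 -1"

```text
time: 3.15
tool_pos: [544.4, 11.3, 72.1]
tcp_rot: [3.141, -0.0, 1.072]
contact_force: [-1.1, 0.4, 2.3]
grip_width: 13.2
```

Run:
```python
from h import *
o=get_obs();print(o['tool_pos'],o['tcp_rot'],o['grip_width'],o['contact_force'],o['joint_positions'])
for n in ("wrist","scene"):
    f,K,E=cam(n); cv2.imwrite(f"pics/{n}2.png",f[:,:,::-1])
```

```text
[544.43267977  11.31523384  72.14197335] [ 3.14092833e+00 -3.57397744e-04  1.07175173e+00] 13.155982664129688 [-1.14420463  0.40119875  2.29865732] [-1.20030475e-01  5.78605377e-01  1.68595469e+00  1.12223973e-04
  8.76283173e-01  3.78942446e-01]
```

View pics/wrist2.png

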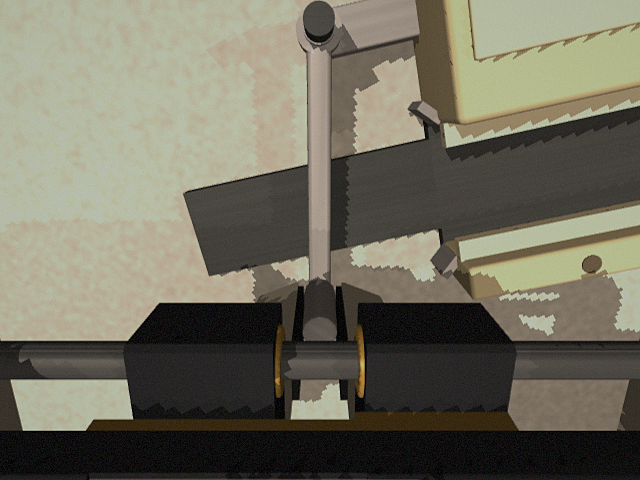

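The knob is pinched cleanly. Next I'll work out the arc about the pivot, which is 110 mm along tool +x.

```bash
python3 -c "
import numpy as np
for p in [.05,.13,.23,.34,.45,.56,.67,.78,.89,1.0,1.11,1.22,1.33,1.44,1.54,1.62,1.65]: print('0 0 %.2f %.1f %.1f 0 -1'%(p,110-110*np.cos(p),-110*np.sin(p)),end='; ')"
```

```text
0 0 0.05 0.1 -5.5 0 -1; 0 0 0.13 0.9 -14.3 0 -1; 0 0 0.23 2.9 -25.1 0 -1; 0 0 0.34 6.3 -36.7 0 -1; 0 0 0.45 11.0 -47.8 0 -1; 0 0 0.56 16.8 -58.4 0 -1; 0 0 0.67 23.8 -68.3 0 -1; 0 0 0.78 31.8 -77.4 0 -1; 0 0 0.89 40.8 -85.5 0 -1; 0 0 1.00 50.6 -92.6 0 -1; 0 0 1.11 61.1 -98.5 0 -1; 0 0 1.22 72.2 -103.3 0 -1; 0 0 1.33 83.8 -106.8 0 -1; 0 0 1.44 95.7 -109.1 0 -1; 0 0 1.54 106.6 -109.9 0 -1; 0 0 1.62 115.4 -109.9 0 -1; 0 0 1.65 118.7 -109.7 0 -1;
```

>>> step_arm --increments "0 0 0.05 0 -5.5 0 -1; 0 0 0.13 1 -14.5 0 -1; 0 0 0.23 3 -25 0 -1; 0 0 0.34 6.5 -36.5 0 -1; 0 0 0.45 11 -48 0 -1; 0 0 0.56 17 -58.5 0 -1; 0 0 0.67 24 -68.5 0 -1; 0 0 0.78 32 -77.5 0 -1; 0 0 0.89 41 -85.5 0 -1; 0 0 1.0 50.5 -92.5 0 -1; 0 0 1.11 61 -98.5 0 -1; 0 0 1.22 72 -103.5 0 -1; 0 0 1.33 84 -107 0 -1; 0 0 1.44 95.5 -109 0 -1; 0 0 1.54 106.5 -110 0 -1; 0 0 1.62 115.5 -110 0 -1; 0 0 1.65 118.5 -109.5 0 -1; 0 0 1.65 118.5 -109.5 0 -1; 0 0 1.65 118.5 -109.5 0 -0.2; 0 0 1.65 118.5 -109.5 0 -0.2"

```text
time: 5.75
tool_pos: [504.3, 167.9, 71.5]
tcp_rot: [3.141, 0.001, -0.578]
contact_force: [-0.1, 0.6, 0.8]
grip_width: 28.4
```

Run:
```python
from h import *
f,K,E=cam("wrist"); cv2.imwrite(f"pics/w3.png",f[:,:,::-1]); np.savez("w3.npz",f=f,K=K,E=E)
```

```text
(no output)
```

View pics/w3.png

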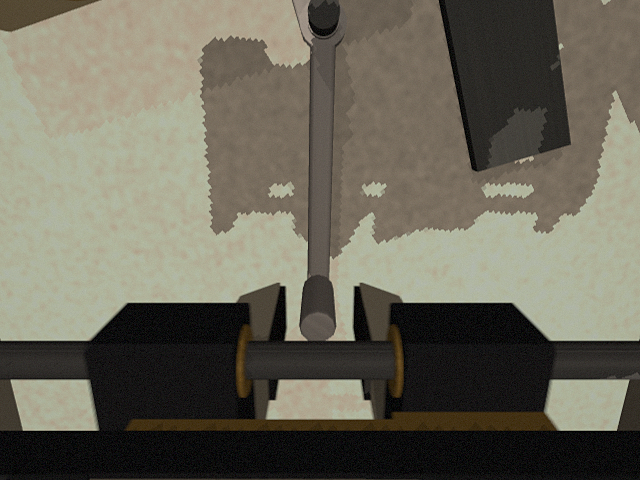

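The latch stands at about 1.87 rad with the knob free between the fingers (~(318,320)). I'll lift and go to hover over the organizer.

>>> step_arm --increments "0 0 0 0 0 -45 -0.2; 0 0 0 0 0 -100 -0.2; 0 0 -0.1 30 36 -128 1; 0 0 -0.22 68 85 -128 1; 0 0 -0.34 106 132 -128 1; 0 0 -0.46 144 179 -128 1; 0 0 -0.58 182 226 -128 1; 0 0 -0.7 220 274 -128 1; 0 0 -0.764 248 309 -128 1; 0 0 -0.764 260 323.5 -128 1; 0 0 -0.764 260 323.5 -128 1; 0 0 -0.764 260 323.5 -128 1"

```text
time: 7.3
tool_pos: [545.7, -243.4, 199.6]
tcp_rot: [-3.14, 0.0, 0.187]
contact_force: [-0.0, -0.1, 0.5]
grip_width: 91.8
```

Run:
```python
from h import *
print(get_obs()['tool_pos'],get_obs()['tcp_rot'])
f,K,E=cam("wrist"); cv2.imwrite(f"pics/w4.png",f[:,:,::-1]); np.savez("w4.npz",f=f,K=K,E=E)
f,K,E=cam("top"); cv2.imwrite(f"pics/top4.png",f[:,:,::-1])
```

```text
[ 545.68848264 -243.4300805   199.61845892] [-3.14046315e+00  3.23264199e-04  1.86590702e-01]
```

View pics/w4.png

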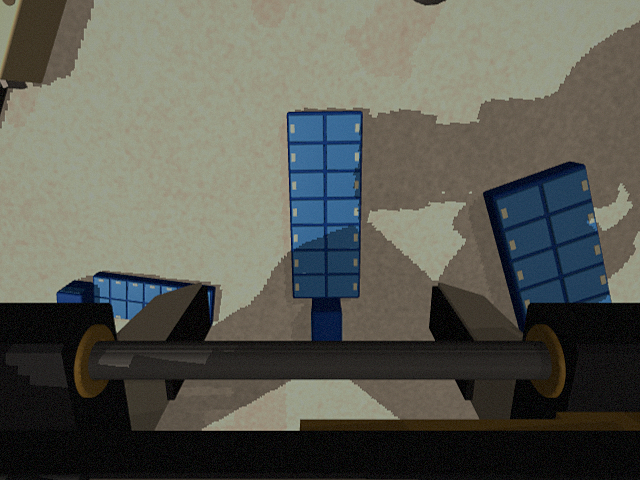

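The slab corners appear at (288,112), (362,111), (358,297) and (293,297), with the pull below them.

Run:
```python
from fit import *
d=np.load("w4.npz");K,E,f=d["K"],d["E"],d["f"]
hsv=cv2.cvtColor(f,cv2.COLOR_RGB2HSV)
m=((hsv[...,0]>98)&(hsv[...,0]<125)&(hsv[...,1]>120)).astype(np.uint8)
m[:, :250]=0; m[:,420:]=0; m[297:]=0
# left/right edges per row, front edge per col
ys=range(120,290,5); l=[(np.where(m[y])[0].min()-.5,y) for y in ys]; r=[(np.where(m[y])[0].max()+.5,y) for y in ys]
fr=[(x,np.where(m[:,x])[0].min()-.5) for x in range(294,357,4)]
L=onplane(l,18,K,E)[:,:2];Rr=onplane(r,18,K,E)[:,:2];F=onplane(fr,18,K,E)[:,:2]
fl=lambda P:np.degrees(np.arctan(np.polyfit(P[:,0],P[:,1],1)[0]))
print("yaw",fl(L),fl(Rr),"front yaw",-np.degrees(np.arctan(np.polyfit(F[:,1],F[:,0],1)[0])))
c=onplane([(288,111.5),(362,110.5),(358.5,297.5),(292.5,297.5)],18,K,E)[:,:2]
src=np.array([(75,28),(75,-28),(-75,-28),(-75,28)],float)
th,t,M,r=rigid(src,c); print(th,np.degrees(th),t,r.round(1).tolist(),(L-t)@M[:,1],(Rr-t)@M[:,1],((F-t)@M[:,0]).mean())
```

```text
yaw 11.480393677650866 11.43682431694892 front yaw 11.911518758860641
0.19498958428991917 11.17208022882279 [ 550.50100636 -246.06142234] [[1.1, 1.5], [1.3, -1.0], [-0.9, -0.9], [-1.5, 0.5]] [28.04014335 28.14382    28.24819098 27.61758581 27.72088602 27.82488507
 27.92959006 28.03500822 28.14114685 27.4972042  27.60222231 27.70796559
 27.81444157 27.9216579  28.02962233 27.37176635 27.47855699 27.58610064
 27.69440528 27.80347903 27.9133301  27.24094684 27.34956703 27.45896966
 27.56916324 27.68015637 27.79195777 27.10439176 27.21490096 27.3262238
 27.4383693  27.55134661 27.66516502 26.96171545] [-26.56727622 -26.64582033 -26.7248903  -26.8044914  -26.88462903
 -26.96530861 -27.04653567 -27.12831579 -27.21065465 -26.54324352
 -26.62413677 -26.70558842 -26.78760426 -26.8701902  -26.95335218
 -27.03709626 -27.12142857 -27.20635533 -27.29188285 -27.37801752
 -27.46476584 -26.76963032 -26.85481879 -26.94062073 -27.02704277
 -27.11409168 -27.20177428 -27.29009754 -27.37906849 -27.46869429
 -27.55898219 -27.64993955 -26.92703637 -27.01631327] 73.78745526640876
```

>>> step_arm --increments "0 0 -0.012 -1 3.5 50 1; 0 0 -0.012 -1 3.5 100 1; 0 0 -0.012 -1 3.5 145 1; 0 0 -0.012 -1 3.5 168 1; 0 0 -0.012 -1 3.5 174.5 1; 0 0 -0.012 -1 3.5 174.5 1; 0 0 -0.012 -1 3.5 174.5 -1; 0 0 -0.012 -1 3.5 174.5 -1; 0 0 -0.012 -1 3.5 174.5 -1; 0 0 -0.012 -1 3.5 174.5 -1"

```text
time: 8.65
tool_pos: [545.4, -248.8, 25.5]
tcp_rot: [-3.141, -0.0, 0.198]
contact_force: [-0.2, 4.6, 2.8]
grip_width: 56.5
```

Run:
```python
from h import *
o=get_obs();print(o['tool_pos'],o['tcp_rot'],o['grip_width'],o['contact_force'])
f,K,E=cam("wrist"); cv2.imwrite(f"pics/w5.png",f[:,:,::-1]); np.savez("w5.npz",f=f,K=K,E=E)
```

```text
[ 545.41604216 -248.75142097   25.48245445] [-3.14143591e+00 -2.78676516e-04  1.97572603e-01] 56.46898037864148 [-0.22447436  4.5574335   2.8317483 ]
```

View pics/w5.png

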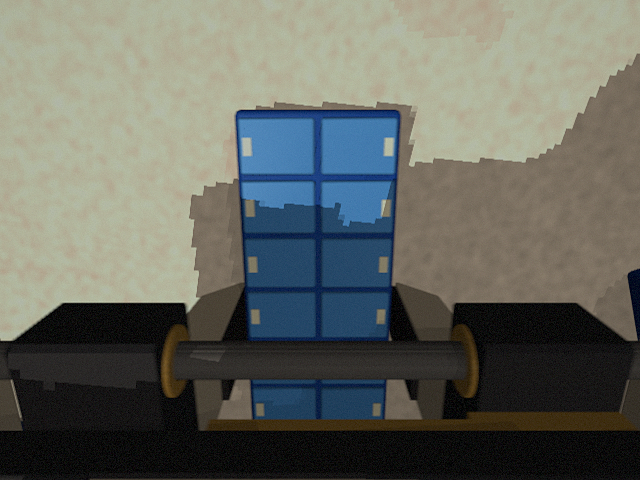

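The slab is gripped at 56.5 mm and centred (front corners (237,111) and (400,111)). I'll find where its front edge sits in the tool frame before lifting.

Run:
```python
from h import *
d=np.load("w5.npz");K,E,f=d["K"],d["E"],d["f"]
hsv=cv2.cvtColor(f,cv2.COLOR_RGB2HSV)
m=((hsv[...,0]>98)&(hsv[...,0]<125)&(hsv[...,1]>120))
fr=[(x,np.where(m[:300,x])[0].min()-.5) for x in range(246,394,8)]
l=[(np.where(m[y])[0].min()-.5,y) for y in range(125,270,8)]; r=[(np.where(m[y,:450])[0].max()+.5,y) for y in range(125,270,8)]
y=.198;t=np.array([545.4,-248.4])
M=np.array([[np.cos(y),np.sin(y)],[np.sin(y),-np.cos(y)]])
for n,p in (("front",fr),("left",l),("right",r)):
    P=(onplane(p,18,K,E)[:,:2]-t)@M; print(n,P.round(1).tolist())
```

```text
front [[79.1, -24.4], [79.1, -21.8], [79.1, -19.2], [79.1, -16.6], [79.1, -14.0], [79.1, -11.4], [79.1, -8.8], [79.1, -6.1], [79.1, -3.5], [79.1, -0.9], [79.2, 1.7], [79.2, 4.3], [79.2, 6.9], [79.2, 9.5], [79.2, 12.1], [79.2, 14.7], [79.2, 17.3], [79.2, 19.9], [79.2, 22.5]]
left [[74.2, -28.1], [71.7, -27.9], [69.1, -28.1], [66.5, -27.9], [63.8, -28.0], [61.1, -27.8], [58.4, -28.0], [55.7, -28.1], [52.9, -27.9], [50.1, -28.1], [47.3, -27.9], [44.5, -28.0], [41.6, -27.8], [38.6, -28.0], [35.7, -27.8], [32.7, -27.9], [29.7, -27.7], [26.6, -27.9], [23.5, -28.0]]
right [[74.3, 25.9], [71.7, 25.7], [69.1, 25.9], [66.5, 25.7], [63.9, 25.8], [61.2, 26.0], [58.5, 25.8], [55.8, 25.9], [53.0, 25.7], [50.2, 25.9], [47.4, 25.7], [44.5, 25.8], [41.6, 25.6], [38.7, 25.8], [35.8, 25.9], [32.8, 25.7], [29.7, 25.9], [26.7, 25.7], [23.6, 25.8]]
```

>>> step_arm --increments "0 0 0 0 0 -6 -1; 0 0 0 0 0 -20 -1; 0 0 0 0 0 -45 -1; 0 0 0 0 0 -75 -1; 0 0 0 0 -10 -100 -1; 0 0 0.03 3 -28 -115 -1; 0 0 0.08 7 -55 -115 -1; 0 0 0.14 12 -90 -115 -1; 0 0 0.2 18 -125 -115 -1; 0 0 0.26 23 -160 -115 -1; 0 0 0.32 28 -195 -115 -1; 0 0 0.38 33 -230 -115 -1; 0 0 0.44 38 -262 -115 -1; 0 0 0.47 41 -284 -115 -1; 0 0 0.48 42 -294 -115 -1; 0 0 0.48 42 -294 -115 -1; 0 0 0.48 42 -294 -115 -1"

```text
time: 10.82
tool_pos: [529.0, 46.9, 140.4]
tcp_rot: [3.141, -0.0, -0.282]
contact_force: [0.0, 0.2, -3.1]
grip_width: 55.7
```

Run:
```python
from h import *
o=get_obs();print(o['tool_pos'],o['tcp_rot'],o['grip_width'],o['contact_force'])
f,K,E=cam("wrist"); cv2.imwrite(f"pics/w6.png",f[:,:,::-1]); np.savez("w6.npz",f=f,K=K,E=E)
f,K,E=cam("scene"); cv2.imwrite(f"pics/s6.png",f[:,:,::-1]); np.savez("s6.npz",f=f,K=K,E=E)
```

```text
[528.96977772  46.91826738 140.39316677] [ 3.14146839e+00 -3.64904189e-04 -2.82496467e-01] 55.655201497753175 [ 0.03599021  0.22333341 -3.14187711]
```

View pics/w6.png

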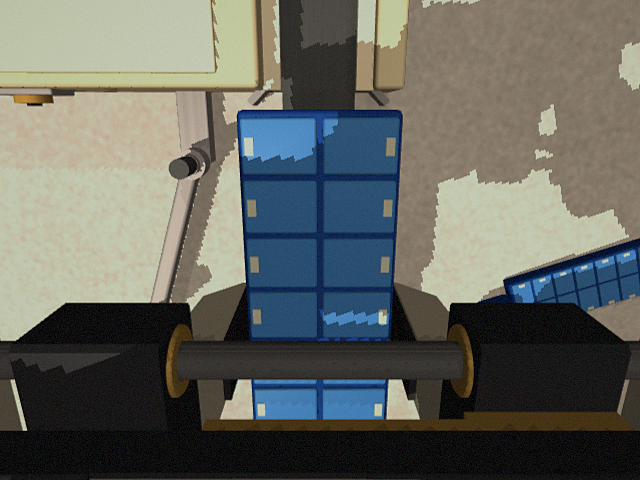

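View pics/s6.png

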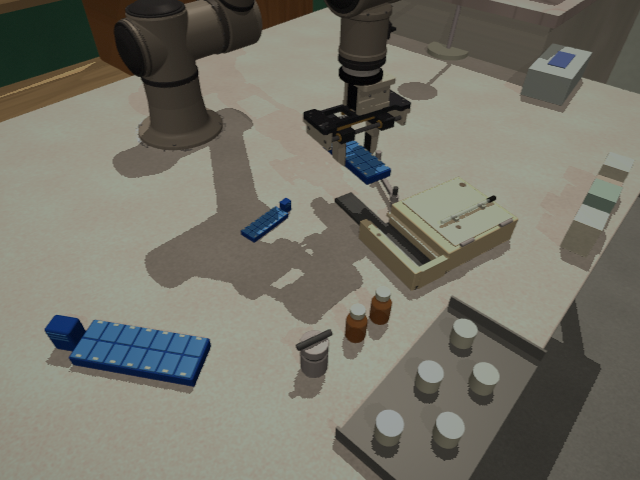

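The organizer is held level, with its front edge at row 111. The slot mouth and both lead-in plates are visible ahead at (262,97) and (372,97). Next, the lateral offset.

Run:
```python
import numpy as np,cv2
f=np.load("w6.npz")["f"]
cv2.imwrite("pics/w6a.png",np.clip(cv2.resize(f[0:130,230:430,::-1],None,fx=4,fy=4,interpolation=cv2.INTER_CUBIC)*1.4,0,255).astype(np.uint8))
```

```text
(no output)
```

View pics/w6a.png

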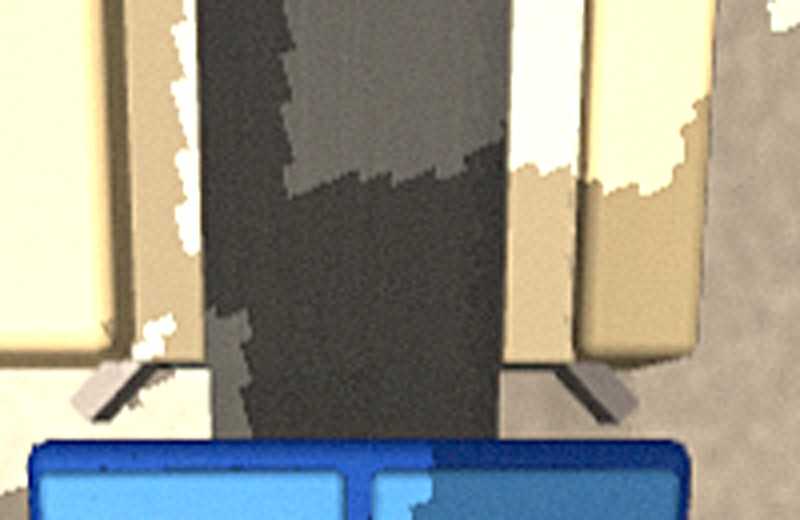

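Run:
```python
from h import *
d=np.load("w6.npz");K,E,f=d["K"],d["E"],d["f"]
g=lambda p:[((x+.5)/4-.5+230,(y+.5)/4-.5) for x,y in p]
y=-.2823;t=np.array([529.0,47.0])
M=np.array([[np.cos(y),np.sin(y)],[np.sin(y),-np.cos(y)]])
for n,p,z in (("lipL21",[(205,362),(198,2)],35),("lipR21",[(503,362),(511,2)],35),("wall y-45",[(697,350),(714,2)],45),("comp y30",[(112,350),(102,2)],55),("slab front",[(32,442),(688,442)],133),("plates outer top y37.5 x-8",[(72,402),(637,402)],28)):
    print(n,((onplane(g(p),z,K,E)[:,:2]-t)@M).round(1).tolist())
```

```text
lipL21 [[88.7, -22.0], [132.3, -21.8]]
lipR21 [[88.7, 18.4], [132.3, 18.2]]
wall y-45 [[89.8, 42.7], [130.1, 42.4]]
comp y30 [[89.2, -31.8], [127.8, -31.4]]
slab front [[78.5, -27.7], [78.5, 25.7]]
plates outer top y37.5 x-8 [[83.6, -41.5], [83.7, 37.9]]
```

>>> step_arm --increments "0 0 0 -6 -1 25 -1; 0 0 0 -6 -1 55 -1; 0 0 0 -6 -1 82 -1; 0 0 0 -6 -1 98 -1; 0 0 0 -6 -1 104 -1; 0 0 0 -6 -1 104 -1; 0 0 0 -6 -1 104 -1"

```text
time: 11.8
tool_pos: [524.0, 50.3, 37.1]
tcp_rot: [-3.141, -0.002, -0.282]
contact_force: [-0.2, 0.3, -2.6]
grip_width: 56.1
```

Run:
```python
from h import *
o=get_obs();print(o['tool_pos'],o['tcp_rot'],o['grip_width'],o['contact_force'])
f,K,E=cam("wrist"); cv2.imwrite(f"pics/w7.png",f[:,:,::-1]); np.savez("w7.npz",f=f,K=K,E=E)
f,K,E=cam("scene"); cv2.imwrite(f"pics/s7.png",cv2.resize(f[130:300,280:480,::-1],None,fx=3,fy=3))
```

```text
[523.9937      50.27920142  37.07708263] [-3.14110358e+00 -1.70755997e-03 -2.82222903e-01] 56.11278212913153 [-0.24123507  0.33338902 -2.60932665]
```

View pics/w7.png

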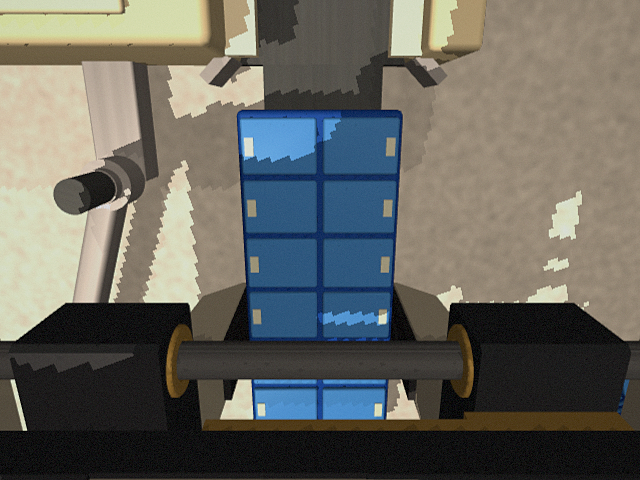

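View pics/s7.png

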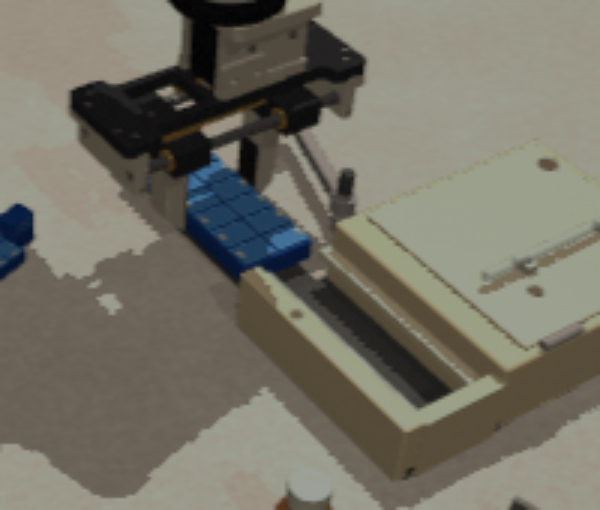

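The slot centre is about 1.1 mm to the tool +y side of the slab: lip and plate midpoint at column 323.5, slab at 320. I'll correct that and lower onto the tongue.

>>> step_arm --increments "0 0 0 0 1 1.5 -1; 0 0 0 0 1 3 -1; 0 0 0 0 1 3.5 -1; 0 0 0 0 1 3.5 -1; 0 0 0 3 1 3.5 -1; 0 0 0 3 1 3.5 -1"

```text
time: 12.65
tool_pos: [524.0, 49.1, 33.4]
tcp_rot: [3.141, 0.004, -0.282]
contact_force: [-9.6, 2.4, 11.1]
grip_width: 55.8
```

Run:
```python
from h import *
o=get_obs();print(o['tool_pos'],o['tcp_rot'],o['grip_width'],o['contact_force'])
f,K,E=cam("wrist"); cv2.imwrite(f"pics/w8.png",f[:240,140:500,::-1])
```

```text
[524.0416768   49.06869667  33.42263149] [ 3.14122886  0.00393848 -0.28199593] 55.77591898807839 [-9.56739835  2.41983688 11.06218245]
```

View pics/w8.png

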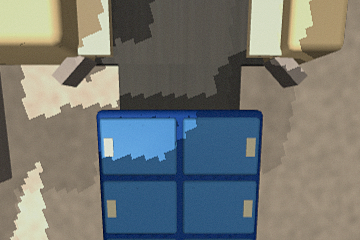

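>>> step_arm --increments "0 0 0 0 0 -0.8 -1; 0 0 0 3 0 -0.8 -1; 0 0 0 6 0 -0.8 -1; 0 0 0 9 0 -0.8 -1; 0 0 0 12 0 -0.8 -1; 0 0 0 15 0 -0.8 -1; 0 0 0 18 0 -0.8 -1; 0 0 0 18 0 -0.8 -1"

```text
time: 13.7
tool_pos: [543.7, 43.4, 33.5]
tcp_rot: [-3.141, -0.001, -0.282]
contact_force: [0.3, 0.5, -1.6]
grip_width: 55.5
```

Run:
```python
from h import *
o=get_obs();print(o['tool_pos'],o['tcp_rot'],o['grip_width'],o['contact_force'])
f,K,E=cam("wrist"); cv2.imwrite(f"pics/w9.png",f[:240,140:500,::-1])
```

```text
[543.73036846  43.37597027  33.45287183] [-3.14140150e+00 -7.97330890e-04 -2.82324976e-01] 55.514927574924116 [ 0.32346625  0.4755224  -1.5816638 ]
```

View pics/w9.png

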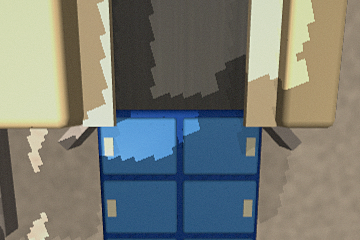

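The front edge has passed under both lips evenly and the force is near zero. I'll continue another 22 mm in.

>>> step_arm --increments "0 0 0 4 0 0 -1; 0 0 0 8 0 0 -1; 0 0 0 12 0 0 -1; 0 0 0 16 0 0 -1; 0 0 0 20 0 0 -1; 0 0 0 22 0 0 -1; 0 0 0 22 0 0 -1"

```text
time: 14.62
tool_pos: [564.4, 37.3, 33.5]
tcp_rot: [-3.142, -0.0, -0.282]
contact_force: [-0.1, 0.9, -2.8]
grip_width: 56.0
```

Run:
```python
from h import *
o=get_obs();print(o['tool_pos'],o['tcp_rot'],o['grip_width'],o['contact_force'])
p=o['tool_pos'][:2]-[615.4,24.5]; print("drawer",p@[.9605,-.2786],p@[.2786,.9605])
f,K,E=cam("wrist"); cv2.imwrite(f"pics/w10.png",f[:,:,::-1])
f,K,E=cam("scene"); cv2.imwrite(f"pics/s10.png",cv2.resize(f[130:300,280:480,::-1],None,fx=3,fy=3))
```

```text
[564.44217959  37.33914937  33.47627492] [-3.14150862e+00 -4.28915432e-05 -2.82320886e-01] 55.970135180212665 [-0.10169865  0.89114972 -2.75886895]
drawer -52.5219735167954 -1.8648457974798767
```

View pics/w10.png

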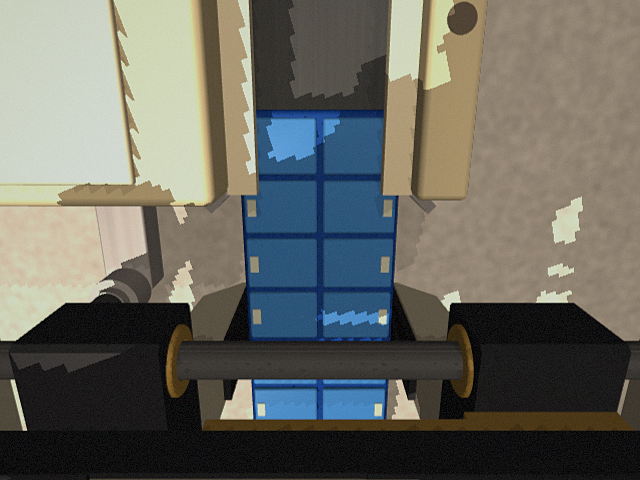

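View pics/s10.png

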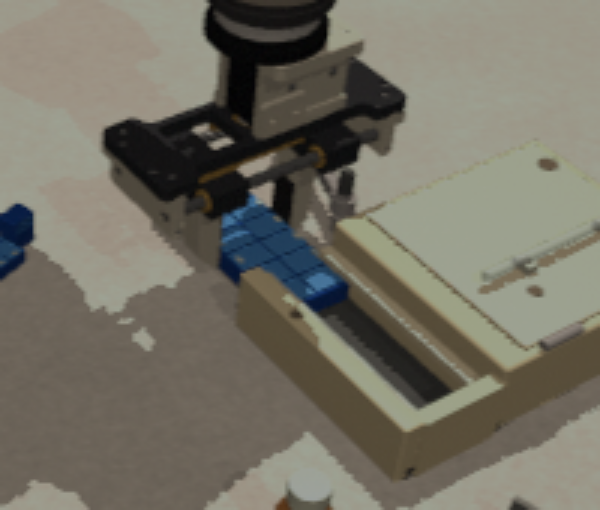

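Front edge about 26 mm inside the slot, square to it. I'll release with a limited opening, lift, and back off over the pull.

>>> step_arm --increments "0 0 0 0 0 0 0.1; 0 0 0 0 0 0 0.52; 0 0 0 0 0 0 0.52; 0 0 0 0 0 0 0.52; 0 0 0 0 0 -10 0.52; 0 0 0 0 0 -35 0.52; 0 0 0 0 0 -65 0.52; 0 0 0 -25 0 -85 0.52; 0 0 0 -60 0 -90 0.52; 0 0 0 -85 0 -90 0.52; 0 0 0 -90 0 -90 0.52; 0 0 0 -90 0 -90 0.52; 0 0 0 -90 0 -90 0.52"

```text
time: 16.35
tool_pos: [479.0, 62.2, 123.6]
tcp_rot: [-3.141, -0.001, -0.282]
contact_force: [0.4, 0.3, -0.6]
grip_width: 69.7
```

Run:
```python
from h import *
o=get_obs();print(o['tool_pos'],o['tcp_rot'],o['grip_width'],o['contact_force'])
f,K,E=cam("wrist"); cv2.imwrite(f"pics/w11.png",f[:,:,::-1]); np.savez("w11.npz",f=f,K=K,E=E)
f,K,E=cam("scene"); cv2.imwrite(f"pics/s11.png",cv2.resize(f[130:300,280:480,::-1],None,fx=3,fy=3))
```

```text
[478.97833663  62.16799901 123.61626846] [-3.14133461e+00 -9.40744260e-04 -2.82485209e-01] 69.69838448743535 [ 0.40954036  0.25574351 -0.59404219]
```

View pics/w11.png

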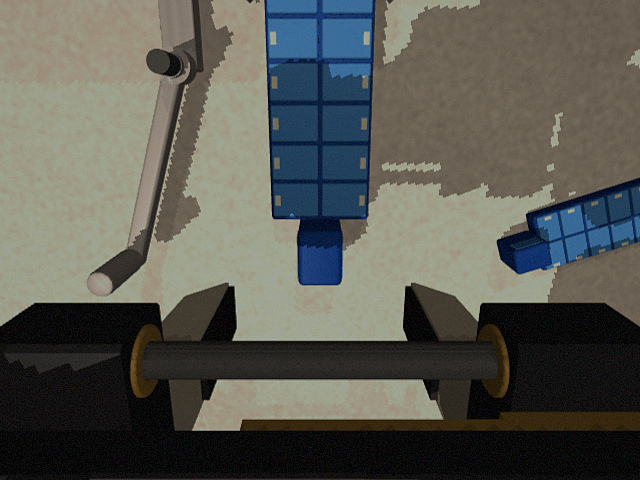

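View pics/s11.png

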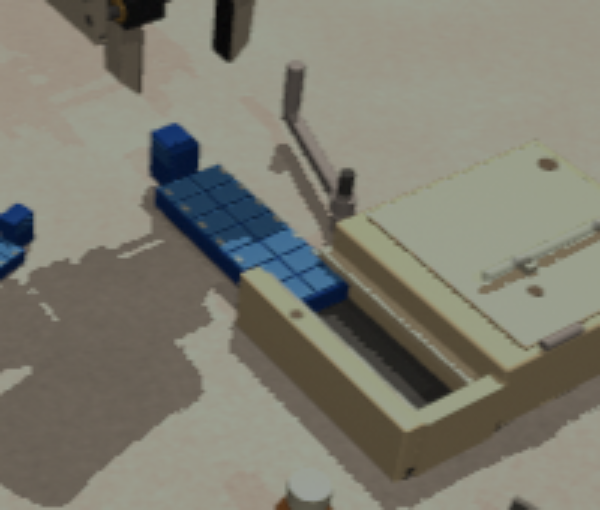

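It's released and resting flat on the tongue. Pull visible at cols 298–342, rear edge of its top at row 285. I'll locate the pull in the tool frame.

Run:
```python
from h import *
d=np.load("w11.npz");K,E,f=d["K"],d["E"],d["f"]
o=get_obs();t=o['tool_pos'][:2];y=-.2823
M=np.array([[np.cos(y),np.sin(y)],[np.sin(y),-np.cos(y)]])
for n,p,z in (("pull rear",[(298,284),(342,284)],48),("slab rear",[(272.5,217.5),(367.5,217.5)],26),("slab at row 60",[(268,60),(373,60)],26)): print(n,((onplane(p,z,K,E)[:,:2]-t)@M).round(1).tolist())
```

```text
pull rear [[-11.8, -12.8], [-11.8, 11.1]]
slab rear [[19.8, -28.1], [19.9, 26.3]]
slab at row 60 [[103.4, -27.8], [103.5, 26.2]]
```

>>> step_arm --increments "0 0 0 0 0 30 0.52; 0 0 0 0 0 55 0.52; 0 0 0 0 0 67 0.52; 0 0 0 0 0 69.5 0.52; 0 0 0 0 0 69.5 0.52; 0 0 0 0 0 69.5 -1; 0 0 0 0 0 69.5 -1; 0 0 0 0 0 69.5 -1; 0 0 0 0 0 69.5 -1; 0 0 0 0 0 69.5 -1"

```text
time: 17.7
tool_pos: [477.9, 62.5, 54.0]
tcp_rot: [-3.141, -0.0, -0.282]
contact_force: [0.4, -0.1, -0.3]
grip_width: 24.7
```

>>> step_arm --increments "0 0 0 3 0 0 -1; 0 0 0 9 0 0 -1; 0 0 0 17 0 0 -1; 0 0 0 26 0 0 -1; 0 0 0 35 0 0 -1; 0 0 0 44 0 0 -1; 0 0 0 53 0 0 -1; 0 0 0 62 0 0 -1; 0 0 0 71 0 0 -1; 0 0 0 80 0 0 -1; 0 0 0 89 0 0 -1; 0 0 0 98 0 0 -1; 0 0 0 105 0 0 -1; 0 0 0 110 0 0 -1; 0 0 0 114 0 0 -1; 0 0 0 114 0 0 -1"

```text
time: 19.7
tool_pos: [587.0, 30.8, 54.1]
tcp_rot: [3.142, 0.001, -0.282]
contact_force: [-4.1, 0.8, 4.5]
grip_width: 23.5
```

Run:
```python
from h import *
o=get_obs();print(o['tool_pos'],o['tcp_rot'],o['grip_width'],o['contact_force'])
f,K,E=cam("wrist"); cv2.imwrite(f"pics/w12.png",f[:,:,::-1]); np.savez("w12.npz",f=f,K=K,E=E)
```

```text
[587.01466829  30.82502891  54.08291623] [ 3.14157043e+00  1.08841295e-03 -2.82164540e-01] 23.539226815250206 [-4.10093998  0.8004844   4.51090729]
```

View pics/w12.png

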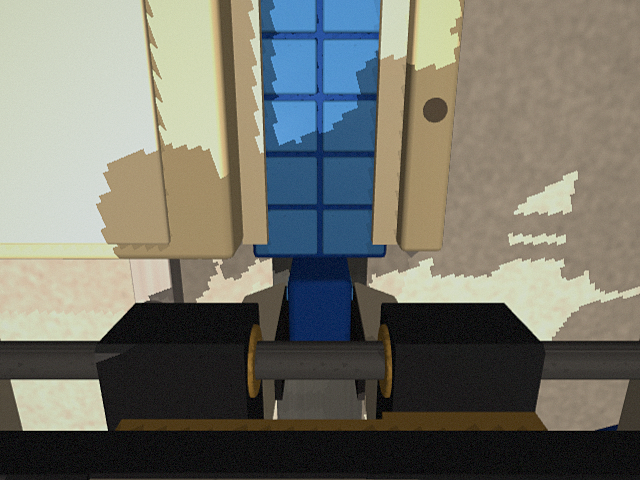

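About 9 mm remain: the slab's rear edge is at row 257 and the mouth at row 245. I'll push slowly until the force rises.

>>> step_arm --increments "0 0 0 2 0 0 -1; 0 0 0 4 0 0 -1; 0 0 0 6 0 0 -1; 0 0 0 8 0 0 -1; 0 0 0 9.5 0 0 -1; 0 0 0 11 0 0 -1; 0 0 0 11 0 0 -1"

```text
time: 20.62
tool_pos: [596.7, 28.1, 54.1]
tcp_rot: [3.141, 0.003, -0.282]
contact_force: [-6.4, 2.4, 6.7]
grip_width: 23.6
```

>>> step_arm --increments "0 0 0 1.5 0 0 -1; 0 0 0 3 0 0 -1; 0 0 0 4.5 0 0 -1; 0 0 0 4.5 0 0 -1; 0 0 0 4.5 0 0 -1"

```text
time: 21.25
tool_pos: [597.0, 28.0, 54.0]
tcp_rot: [3.14, 0.012, -0.282]
contact_force: [-20.5, 4.1, 17.6]
grip_width: 23.8
```

Run:
```python
from h import *
o=get_obs();print(o['tool_pos'],o['tcp_rot'],o['grip_width'],o['contact_force'])
f,K,E=cam("wrist"); cv2.imwrite(f"pics/w13.png",f[:,:,::-1]); np.savez("w13.npz",f=f,K=K,E=E)
f,K,E=cam("scene"); cv2.imwrite(f"pics/s13.png",cv2.resize(f[130:300,300:500,::-1],None,fx=3,fy=3))
```

```text
[596.97821527  27.98745842  53.96735145] [ 3.14035984  0.01212973 -0.2817497 ] 23.825254868461098 [-20.51725949   4.07115887  17.60438705]
```

View pics/w13.png

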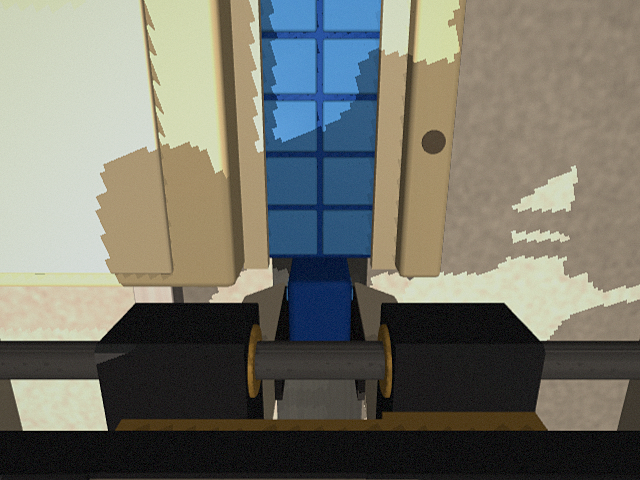

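View pics/s13.png

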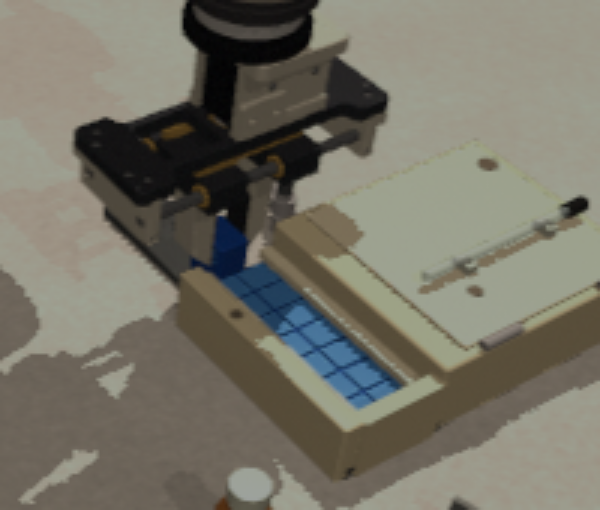

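The stop is reached: force rose to 20 N with only 0.3 mm of motion, and total travel was 124 mm as expected. I'll relax the push, release, and lift.

>>> step_arm --increments "0 0 0 -2 0 0 -1; 0 0 0 -3.5 0 0 -1; 0 0 0 -3.5 0 0 -0.2; 0 0 0 -3.5 0 0 0; 0 0 0 -3.5 0 0 0; 0 0 0 -3.5 0 -10 0; 0 0 0 -3.5 0 -40 0; 0 0 0 -3.5 0 -70 0; 0 0 0 -3.5 0 -85 0; 0 0 0 -3.5 0 -85 0"

```text
time: 22.6
tool_pos: [599.5, 27.3, 140.2]
tcp_rot: [-3.141, -0.002, -0.282]
contact_force: [0.6, -0.0, -0.5]
grip_width: 46.1
```

Run:
```python
from h import *
o=get_obs();print(o['tool_pos'],o['tcp_rot'],o['grip_width'],o['contact_force'])
f,K,E=cam("wrist"); cv2.imwrite(f"pics/w14.png",f[:,:,::-1]); np.savez("w14.npz",f=f,K=K,E=E)
```

```text
[599.49932098  27.3264822  140.15521557] [-3.14098680e+00 -2.44304088e-03 -2.82226307e-01] 46.11629817609162 [ 0.59830445 -0.03388506 -0.50024736]
```

View pics/w14.png

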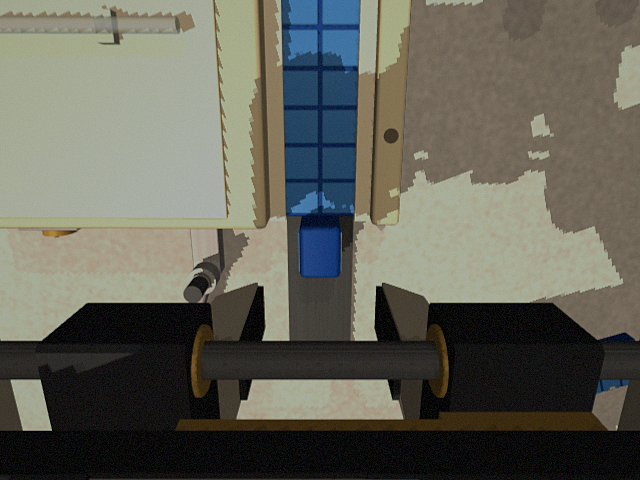

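Run:
```python
from h import *
d=np.load("w14.npz");K,E,f=d["K"],d["E"],d["f"]
t=np.array([599.5,27.3]);y=-.2823
M=np.array([[np.cos(y),np.sin(y)],[np.sin(y),-np.cos(y)]])
for n,p,z in (("slab rear",[(287,214.5),(355,214.5)],26),("lip front",[(278,220),(364,220)],35),("wall front",[(385,223)],45),("comp front",[(240,227)],55),("pull rear",[(300,277),(341,277)],48)): print(n,((onplane(p,z,K,E)[:,:2]-t)@M).round(1).tolist())
```

```text
slab rear [[17.3, -21.1], [17.4, 20.5]]
lip front [[16.2, -25.7], [16.3, 25.2]]
wall front [[17.1, 36.1]]
comp front [[17.4, -44.5]]
pull rear [[-14.8, -12.5], [-14.7, 11.4]]
```

The slab's rear edge is flush with the mouth plane (17.4 against 16.2–17.4 mm), so it is home. Next I go to the latch knob at its left position, same yaw as when I released it.

>>> step_arm --increments "0 0 0.06 -26 -22 0 0; 0 0 0.12 -57 -48 0 0; 0 0 0.2 -90 -75 0 0; 0 0 0.27 -118 -98 0 0; 0 0 0.296 -130.5 -108.5 0 0; 0 0 0.296 -130.5 -108.5 10 0; 0 0 0.296 -130.5 -108.5 20 0; 0 0 0.296 -130.5 -108.5 20 0"

```text
time: 23.65
tool_pos: [503.4, 167.0, 117.4]
tcp_rot: [3.14, 0.002, -0.579]
contact_force: [0.9, 0.4, 0.3]
grip_width: 45.9
```

Run:
```python
from h import *
o=get_obs();print(o['tool_pos'],o['tcp_rot'],o['grip_width'],o['contact_force'])
f,K,E=cam("wrist"); cv2.imwrite(f"pics/w15.png",f[:,:,::-1]); np.savez("w15.npz",f=f,K=K,E=E)
```

```text
[503.40843378 166.99326056 117.36554621] [ 3.13950628e+00  2.14268892e-03 -5.79056999e-01] 45.93445235265828 [0.8650542  0.38190041 0.28160209]
```

View pics/w15.png

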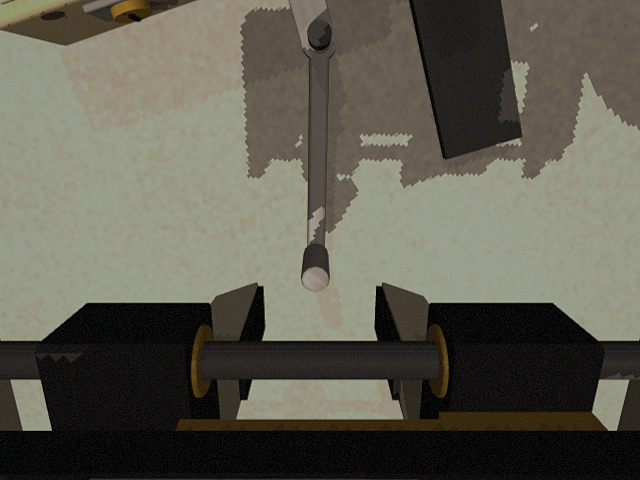

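The knob top at (315,279) projects to about tool (1, −1), so it's centred between the jaws. Descend and pinch.

>>> step_arm --increments "0 0 0 0 0 20 0; 0 0 0 0 0 38 0; 0 0 0 0 0 45 0; 0 0 0 0 0 45 0; 0 0 0 0 0 45 -1; 0 0 0 0 0 45 -1; 0 0 0 0 0 45 -1; 0 0 0 0 0 45 -1"

```text
time: 24.7
tool_pos: [503.9, 168.0, 74.3]
tcp_rot: [-3.141, -0.0, -0.578]
contact_force: [-0.7, -0.7, 1.5]
grip_width: 12.8
```

```bash
python3 -c "
import numpy as np
for p in [.04,.11,.2,.3,.4,.5,.6,.7,.8,.9,1.0,1.1,1.2,1.3,1.4,1.5,1.58,1.63,1.68,1.75,1.8,1.85,1.87,1.9]: print('0 0 %.2f %.1f %.1f 0 -1'%(-p,110-110*np.cos(p),110*np.sin(p)),end='; ')"
```

```text
0 0 -0.04 0.1 4.4 0 -1; 0 0 -0.11 0.7 12.1 0 -1; 0 0 -0.20 2.2 21.9 0 -1; 0 0 -0.30 4.9 32.5 0 -1; 0 0 -0.40 8.7 42.8 0 -1; 0 0 -0.50 13.5 52.7 0 -1; 0 0 -0.60 19.2 62.1 0 -1; 0 0 -0.70 25.9 70.9 0 -1; 0 0 -0.80 33.4 78.9 0 -1; 0 0 -0.90 41.6 86.2 0 -1; 0 0 -1.00 50.6 92.6 0 -1; 0 0 -1.10 60.1 98.0 0 -1; 0 0 -1.20 70.1 102.5 0 -1; 0 0 -1.30 80.6 106.0 0 -1; 0 0 -1.40 91.3 108.4 0 -1; 0 0 -1.50 102.2 109.7 0 -1; 0 0 -1.58 111.0 110.0 0 -1; 0 0 -1.63 116.5 109.8 0 -1; 0 0 -1.68 122.0 109.3 0 -1; 0 0 -1.75 129.6 108.2 0 -1; 0 0 -1.80 135.0 107.1 0 -1; 0 0 -1.85 140.3 105.7 0 -1; 0 0 -1.87 142.4 105.1 0 -1; 0 0 -1.90 145.6 104.1 0 -1;
```

>>> step_arm --increments "0 0 -0.04 0 4.5 0 -1; 0 0 -0.11 0.5 12 0 -1; 0 0 -0.2 2 22 0 -1; 0 0 -0.3 5 32.5 0 -1; 0 0 -0.4 8.5 43 0 -1; 0 0 -0.5 13.5 52.5 0 -1; 0 0 -0.6 19 62 0 -1; 0 0 -0.7 26 71 0 -1; 0 0 -0.8 33.5 79 0 -1; 0 0 -0.9 41.5 86 0 -1; 0 0 -1.0 50.5 92.5 0 -1; 0 0 -1.1 60 98 0 -1; 0 0 -1.2 70 102.5 0 -1; 0 0 -1.3 80.5 106 0 -1; 0 0 -1.4 91.5 108.5 0 -1; 0 0 -1.5 102 109.5 0 -1; 0 0 -1.58 111 110 0 -1; 0 0 -1.63 116.5 110 0 -1; 0 0 -1.68 122 109.5 0 -1; 0 0 -1.68 122 109.5 0 -1"

```text
time: 27.2
tool_pos: [545.7, 8.0, 74.3]
tcp_rot: [-3.141, 0.002, 1.103]
contact_force: [-3.5, -7.4, 4.9]
grip_width: 12.5
```

Run:
```python
from h import *
o=get_obs();print(o['tool_pos'],o['tcp_rot'],o['grip_width'],o['contact_force'])
f,K,E=cam("wrist"); cv2.imwrite(f"pics/w16.png",f[:,:,::-1]); np.savez("w16.npz",f=f,K=K,E=E)
```

```text
[545.73978058   7.95009397  74.26661321] [-3.14144688e+00  2.46519358e-03  1.10267873e+00] 12.506872473897303 [-3.45283709 -7.41122219  4.92458027]
```

View pics/w16.png

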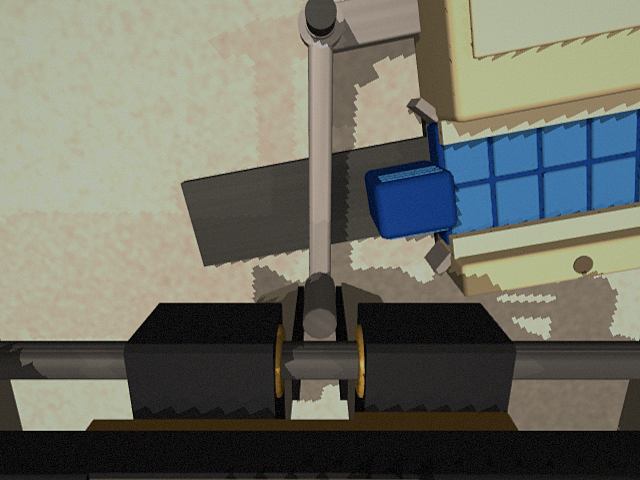

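>>> step_arm --increments "0 0 -0.05 0 5.5 0 -1; 0 0 -0.1 0.5 11 0 -1; 0 0 -0.15 1 16.5 0 -1; 0 0 -0.18 2 19.5 0 -1; 0 0 -0.19 2 21 0 -1; 0 0 -0.19 2 23 0 -1; 0 0 -0.19 2 24 0 -1; 0 0 -0.19 2 24 0 -1"

```text
time: 28.25
tool_pos: [565.2, 0.2, 74.1]
tcp_rot: [-3.135, 0.002, 1.292]
contact_force: [-11.9, -2.6, 11.9]
grip_width: 13.0
```

Run:
```python
from h import *
o=get_obs();print(o['tool_pos'],o['tcp_rot'],o['grip_width'],o['contact_force'])
p=o['tool_pos'][:2]-[615.4,24.5]; print("drawer",p@[.9605,-.2786],p@[.2786,.9605])
f,K,E=cam("wrist"); cv2.imwrite(f"pics/w17.png",f[:,:,::-1]); np.savez("w17.npz",f=f,K=K,E=E)
```

```text
[5.65202485e+02 1.75716285e-01 7.41013969e+01] [-3.13452232e+00  2.34672876e-03  1.29237564e+00] 12.98341702846806 [-11.85256626  -2.63375041  11.94841553]
drawer -41.437967685522665 -37.34850217846487
```

View pics/w17.png

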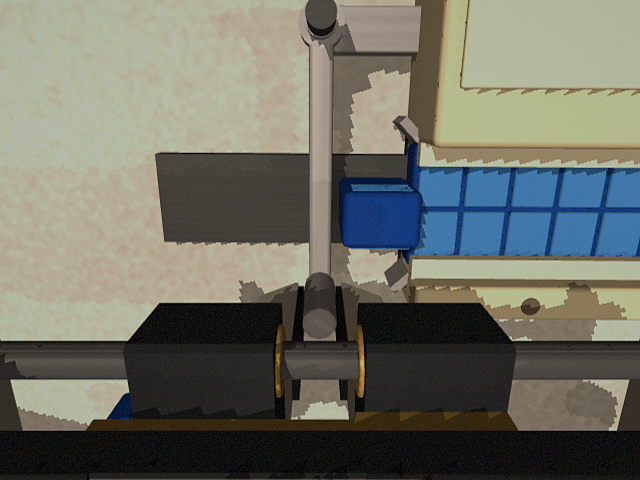

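The latch is against its stop: knob at drawer x −41.4 (−41 expected), force 12 N. A strip of blue shows before the lips at cols 407–418, so I'll check the organizer's depth.

Run:
```python
from h import *
d=np.load("w17.npz");K,E,f=d["K"],d["E"],d["f"]
cv2.imwrite("pics/w17a.png",np.clip(cv2.resize(f[90:310,300:500,::-1],None,fx=3.6,fy=2.7 if 0 else 2.7*3.6/3.6,interpolation=cv2.INTER_CUBIC)*1.3,0,255).astype(np.uint8)) if 0 else cv2.imwrite("pics/w17a.png",np.clip(cv2.resize(f[100:300,300:500,::-1],None,fx=3,fy=3,interpolation=cv2.INTER_CUBIC)*1.3,0,255).astype(np.uint8))
for n,p,z in (("bar edges at row 210",[(308,210),(331,210)],30),("pull top rear/front",[(340,205),(420,205)],48),("slab rear",[(407,160),(407,250)],26),("lip front",[(419,155),(411,272)],35),("lip x0 wall",[(410,300)],45),("comp",[(434,148)],55)):
    P=onplane(p,z,K,E)[:,:2]-[615.4,24.5]; print(n,np.c_[P@[.9605,-.2786],P@[.2786,.9605]].round(1).tolist())
```

```text
bar edges at row 210 [[-46.4, -0.1], [-36.3, -0.1]]
pull top rear/front [[-33.2, 6.2], [-1.9, 6.5]]
slab rear [[-3.7, 21.4], [-1.0, -19.7]]
lip front [[-0.7, 24.5], [-0.5, -26.9]]
lip x0 wall [[-2.3, -35.8]]
comp [[-0.1, 29.1]]
```

View pics/w17a.png

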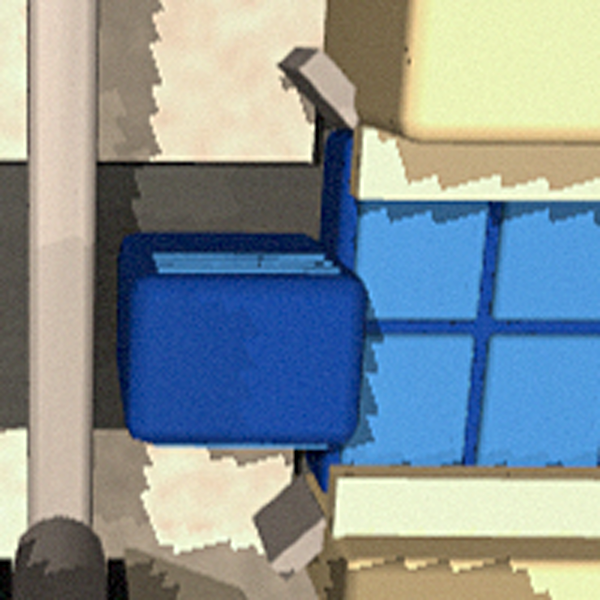

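The bar face is at −36.3 and the pull's rear at about −32, matching the specified 4 mm gap. Release and lift clear.

>>> step_arm --increments "0 0 0 0 -2 0 -1; 0 0 0 0 -2 0 -0.35; 0 0 0 0 -2 0 -0.35; 0 0 0 0 -2 0 -0.35; 0 0 0 0 -2 -10 -0.35; 0 0 0 0 -2 -40 -0.35; 0 0 0 0 -2 -90 -0.35; 0 0 0 0 -2 -140 -0.35; 0 0 0 -20 -2 -170 -0.35; 0 0 0 -20 -2 -170 -0.35; 0 0 0 -20 -2 -170 -0.35"

```text
time: 29.68
tool_pos: [560.6, -17.9, 243.5]
tcp_rot: [-3.141, -0.0, 1.292]
contact_force: [0.8, 0.0, -1.0]
grip_width: 30.0
```

Run:
```python
from h import *
o=get_obs();print(o['tool_pos'],o['tcp_rot'],o['grip_width'],o['contact_force'])
f,K,E=cam("wrist"); cv2.imwrite(f"pics/w18.png",f[:,:,::-1]); np.savez("w18.npz",f=f,K=K,E=E)
f,K,E=cam("scene"); cv2.imwrite(f"pics/s18.png",f[:,:,::-1])
```

```text
[560.57705026 -17.91342191 243.46871964] [-3.14051333e+00 -2.52139543e-04  1.29156523e+00] 30.021383196290188 [ 0.75941814  0.01300439 -1.00061232]
```

View pics/w18.png

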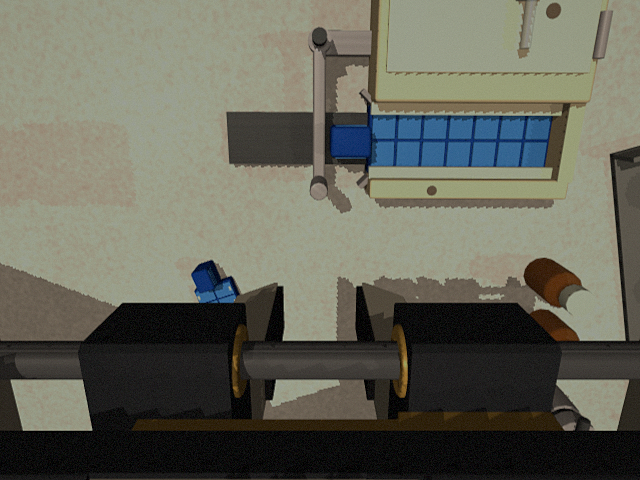

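View pics/s18.png

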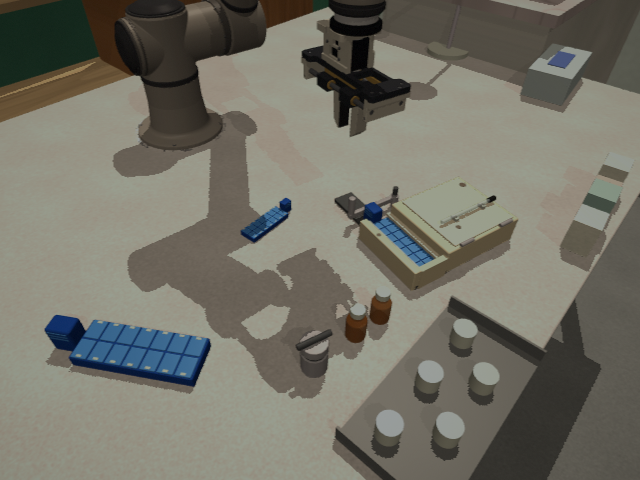

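Final views: the bar is parallel to the drawer front (knob (318,187), pivot (319,40)), the organizer's front edge is at col 549 beside the back stop, and the bystanders haven't moved. One numeric check before handing in.

Run:
```python
from h import *
d=np.load("w18.npz");K,E,f=d["K"],d["E"],d["f"]
cv2.imwrite("pics/w18a.png",np.clip(cv2.resize(f[80:220,300:600,::-1],None,fx=2.6,fy=2.6,interpolation=cv2.INTER_CUBIC)*1.3,0,255).astype(np.uint8))
for n,p,z in (("knob",[(318.5,186)],68),("bar edges near/far",[(314.5,60),(327,60),(313.5,165),(325.5,165)],30),("slab front",[(549.5,117),(549.5,165)],26),("pull rear",[(331,142)],48),("comp corners",[(371,102),(590,102)],55),("wall corners",[(370,198),(567,198)],45)):
    P=onplane(p,z,K,E)[:,:2]-[615.4,24.5]; print(n,np.c_[P@[.9605,-.2786],P@[.2786,.9605]].round(1).tolist())
```

```text
knob [[-41.2, -31.2]]
bar edges near/far [[-44.8, 60.0], [-35.2, 60.1], [-45.5, -20.4], [-35.6, -20.3]]
slab front [[145.3, 18.6], [151.6, -19.9]]
pull rear [[-31.8, -0.4]]
comp corners [[-2.9, 29.0], [158.0, 29.7]]
wall corners [[0.4, -44.8], [159.7, -44.0]]
```

View pics/w18a.png

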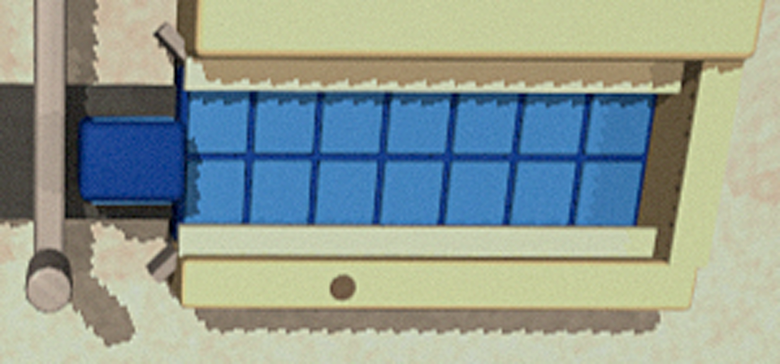

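```bash
python3 -c "
from plant import *
print(close_job())"
```

```text
the job is handed in; nothing more can be done
None
```

The job is handed in, at about 30 s of the 72 s allowed. `close_job` reports no verdict, so the results below are my own last checks.

**What I did:**
1. Pinched the latch knob and swung the bar from about 0.2 to 1.87 rad.
2. Gripped the 150 mm blue organizer across its slab and carried it level to the tongue. I slid its front about 26 mm into the slot and let go.
3. Took it again by the finger pull and pushed it home. The force rose to 20 N with only 0.3 mm more travel, after about 124 mm in total.
4. Pinched the knob again, swung the bar shut, released it and lifted clear.

**Last checks:**
- **Latch:** the bar is parallel to the drawer front to about 0.01 rad. Its slot-side face is at drawer x −35 to −36 mm.
- **Organizer:** the rear of the pull is at drawer x −32 mm, which is where it should be when fully home. The lateral offset is under 1 mm.
- **Bystanders:** by eye in the final scene picture, the vials and crusher are standing where they were. I did not measure their positions.
- **Robot:** the gripper is about 150 mm above everything and touching nothing.

**Disagreements:**
- The top camera and the wrist camera placed the drawer about 5 mm apart. I used the wrist view and aligned the organizer to the slot in that same view.
- One direct reading put the organizer's front edge at about 148 mm where 150 was expected. This is within that view's bias of 2–3 mm.

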